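# Swap the slot plug for a price-card holder and hold it home

### The job

Give the black plug in the shelf-edge slot a part turn counter-clockwise (seen from above) until its grip bar lies along the shelf edge, lift it straight out and leave it in the white tray. Then take the grey price-card holder from the wooden stand and push its foot down into that slot behind the shelf lip, card facing the robot's side, until it is fully home against the spring; it springs back if let go, so finish while still holding it pressed home. Leave the candle jars on the shelf where they stand.

Things in the scene. Friction and masses are not known exactly. Their poses are not given: they have to be found in the camera images.
- shelf: Fixed granite step: slab 620 mm wide (y), 210 deep (x = 19 to 229), 30 thick, top 90 mm above the bench. Along its front an aluminium channel open above, 38 mm wide between the slab and an upright lip (x = -19 to -23) whose top is 88 mm above the bench. Origin at bench level under the channel's mid-line, half-way along; x away from the robot, y along the edge. Place and yaw vary.
- socket: Steel slot fitting fixed in the channel, 38 (x) by 80 mm (y), anywhere along it; axes as shelf. Origin: middle of the slot, on the fitting's upper face, 80 mm above the bench (8 mm below the lip's top). The slot, 30 mm along y and 10 along x, goes through a 6 mm plate. Ribs 5 mm high on the upper face, inner faces at y = +/-19 mm. A spring plunger waits 14 mm below the upper face.
- plunger (a joint): The spring plunger under the slot: metres it is pushed down, 0 at rest, 0.006 with the holder fully home, 0.010 at its limit. It pushes up with 3.6 N at rest and 0.6 N more per mm: about 7 N at home.
- plug: Loose black plug, about 60 g, in the slot at the start. Origin: centre of the underside of its round collar (36 mm across, 6 thick), which rests on the fitting's upper face between ribs, lip and slab with 1 mm play. Its yaw against the fitting starts at -1.5 to -1.1 rad, lug caught under the plate; turned counter-clockwise to 0 (+/-0.1) the lug meets a stop and can be lifted through the slot.
- plug_bar (a point): Middle of the plug's upright grip bar, 12 mm thick (plug x), 34 mm long (plug y), from 6 to 42 mm above the plug's origin. This point is 24 mm above that origin.
- plug_lug (a point): Middle of the plug's cross lug on its stem, 25 mm (plug y, parallel to the grip bar) by 6 mm (x), 5 mm thick, its underside 12 mm below the plug's origin.
- tray: Fixed open white tray 130 x 130 mm, walls 25 mm high and 4 mm thick, floor 4 mm thick. Origin: centre of the underside, at bench level.
- holder: Loose grey price-card holder, about 70 g. Origin: centre of the underside of its flange (24 mm along x, 32 along y, 9 thick). An upright panel, 10 mm thick (x), 60 wide (y), stands 9 to 59 mm above the origin. Fully home in the shelf slot, the flange's underside lies on the fitting's upper face, x and y axes parallel to the fitting's.
- holder_card (a point): Middle of the blank paper card on the panel's -x face, 35 mm above the holder's origin.
- holder_foot (a point): Lower end of the holder's foot, 20 mm below the holder's origin. The foot is 6 mm (x) by 26 mm (y), its last 4 mm narrowed to 4 by 22 mm.
- stand: Fixed wooden stand 72 mm (x) by 100 mm (y), 35 mm high, with a slot 12 by 30 mm in which the holder's foot stands at the start, flange resting on the stand's top, holder parallel to the stand. Origin: centre of the underside, at bench level.
- jar_a: Bystander: candle jar, diameter 68 mm, 60 mm high, standing on the shelf; origin at its underside.
- jar_b: Bystander: candle jar, diameter 60 mm, 55 mm high, standing on the shelf; origin at its underside.
- jar_c: Bystander: candle jar, diameter 72 mm, 64 mm high, standing on the shelf; origin at its underside.
There are look-alikes about, which are no part of the job. Leave any blue or red look-alike of the holder alone.

How it is judged (in metres and radians):
On the way, in this order (a step that is already met when the one before it is completed fails the run):
1. the plug is lifted clear out of the slot in the gripper (z of plug in the frame of socket above 0.016 m and contact force between the fingers and plug above 0.5 N), for 0.1 s.
2. the plug lies in the tray, let go (x of plug in the frame of tray between -0.062 and 0.062 m and y of plug in the frame of tray between -0.062 and 0.062 m and z of plug in the frame of tray below 0.05 m and contact force between the fingers and plug below 0.05 N and linear speed of plug below 0.05 m/s), for 0.2 s.
3. the holder is pressed fully home in the slot (x of holder in the frame of socket between -0.005 and 0.005 m and y of holder in the frame of socket between -0.005 and 0.005 m and z of holder in the frame of socket below 0.002 m and angle between holder's own z axis and vertical below 0.08 rad and x of holder_card in the frame of socket below -0.001 m and value of joint plunger above 0.0035 m and contact force between the fingers and holder above 1 N and contact force between holder and socket above 4 N), for 0.3 s.
At the end, for the whole second after the job is handed in: Holder in the slot: flange within 2 mm of the fitting face and 5 mm of the slot middle, upright within 0.08 rad, card to the lip side, plunger in over 3.5 mm; fingers still on it (over 1 N), it presses the fitting with over 4 N, at rest; plug let go inside the tray (all of step 3 and x of plug in the frame of tray between -0.062 and 0.062 m and y of plug in the frame of tray between -0.062 and 0.062 m and z of plug in the frame of tray below 0.05 m and linear speed of holder below 0.01 m/s and linear speed of plug below 0.02 m/s and contact force between the fingers and plug below 0.05 N); the arm keeps its last pose, push and grip.
It fails at once if a candle jar is moved more than 20 mm or tipped (distance of any of jar_a, jar_b, jar_c from where it was at the start of the episode above 0.02 m or angle between any of jar_a, jar_b, jar_c's own z axis and vertical above 0.3 rad).
It also fails if it takes over 51 s, if anything falls off the work surface, if the arm or the gripper's body presses on something with over 40 N, if the wrist force passes 120 N, or if a joint passes its speed limit or range.

### The arm

A 6-joint arm with a two-finger parallel gripper is mounted at the origin on the work surface. World frame = base frame: x ahead of the robot, y to its left, z up, the work surface at z = 0. Lengths are in m, angles in degrees, forces in N, time in s.
With the tool pointing down it reaches from about 0.375 to 0.9 m from the base axis. Payload 3.1 kg.
Tool frame: the origin (TCP) lies midway between the tips of the shut fingers; the grasp point (between the pads) lies 19 mm behind it (ctrl.hold_point_z is the y of the grasp point in the tool frame, in m); y points along the fingers, z is the direction in which the jaws open and shut, and the axes are right-handed (so a half turn about y gives the same grasp; the last joint's range is limited). The gripper opens to 87 mm and grips with 3 to 60 N. Pads are 19 mm wide; open, the fingers measure 117 mm over their backs; the gripper's body (75 mm by 190 mm) begins 51 mm behind the grasp point.
Start: joints at [-83.566, 30.224, 82.088, -0, 67.689, -10.227], TCP at [0.179, -0.599, 0.223] pointing down, gripper open.
Joint ranges: [-176.69, 176.69], [-43.24, 126.21], [12.49, 139.97], [-82, 262], [0, 151.66], [-163.58, 163.58]. Speed limits (degrees/s): [159.86, 159.86, 180, 180, 180, 180].

### API

Orientations are given as a 3x3 rotation matrix whose columns are the frame's x, y, z axes.
In Python, from bench import get_state, vision, close_job, ctrl gives the robot as it stands.
- The arm moves only by the tool apply_moves, never from a script. Its argument "motion" is a list of rows, each a list of 2 entries, a list of its own where there are three numbers: the shift along the tool's x, y, z in m, then the turn, a rotation vector about the tool's x, y, z in rad. A call has exactly 8 rows; each row is the pose to reach, as a shift and turn from the pose commanded when the call began, along the tool's axes at that moment; what a row does not reach only later rows make up. A row lasts 1/12 s, in which the tool goes at most 41.7 mm and 7.16 degrees, less where a joint would pass 70% of its speed; a pose out of reach is approached as far as the arm can. A call with a gripper value outside its range is refused whole. "claw" is the closure, from -1 (fully open) to 1 (shut), set as the call begins (left out, the last holds). The fingers move at their own pace and stop on an object; the grip force is fixed at half the most. Time passes only in rows, so rows that repeat a pose let the fingers close, or fill a call up. It gives the time, the measured TCP pose, the force and the opening at its end, in the units of the state.
- get_state(): the state, without advancing time (a new reading comes with each control period).
- vision.get_image(name): name is "side" or "top"; returns a dict with "pixels" (480x640x3 uint8, blue, green, red), "mtx" (3x3 intrinsics, pixels), "k1" (the pictures are not rectified: a ray, as slopes to the right and down, at radius r is drawn at 1 + k1 r^2 times it, then the intrinsics apply), "position" and "orientation" of the camera in the world. Camera axes: x right, y up, looking along -z (the intrinsics and any distortion apply to the point x, -y, -z); pixel columns grow to the right and rows downward; lengths in m; the calibration is good to about 2 mm. A picture is of the moment at which its call begins. There is no depth.
- close_job(): hands the job in, once; it reports no verdict.
The state is a dict: "time": time; "qpos": joint angles; "dq": joint speeds; "effort": joint torques, N m; "tool_pos": TCP position; "tool_rot": TCP orientation; "force": force on the tool from outside, world axes, zero at the start; "wrist_torque": the same for the moment, N m; "grip_width": finger opening in m.
Only numpy, scipy, OpenCV 4.12 (cv2) and the standard library are available. Lean on these libraries where they do the work, as an engineer would, in place of code of your own. Each camera call takes 0.05 s, during which the arm holds its last target.

## Working session

There is one attempt and no reset: what is moved stays moved. The work goes in short steps, Python scripts to look and compute and a tool call to move; the robot and the scene stay as the last step left them, time stands still between calls to the robot, and variables do not carry over. Pictures are saved under pics/ and viewed, and the job is handed in when it is done.

Besides the shell and the picture viewer there is one more tool, called as name(argument=value, ...) on one line, values as JSON. apply_moves: Moves the arm, as the interface text tells. Its arguments: {"type":"object","properties":{"motion":{"type":"array"},"claw":{"type":"number"}},"required":["motion"]}

```bash
ls -la; mkdir -p pics; python3 - <<'E'
from bench import get_state, vision, close_job, ctrl
import cv2
print(get_state()); print(ctrl.hold_point_z, [a for a in dir(ctrl) if a[0]!='_'])
for n in("side","top"):
    d=vision.get_image(n); cv2.imwrite(f"pics/{n}0.png",d["pixels"]); print(n,d["mtx"],d["k1"],d["position"],d["orientation"])
E
```

```text
total 12
drwxr-xr-x  3 agent agent 4096 Dec  6 18:54 .
drwxr-xr-x 23 root  root  4096 Dec  6 18:54 ..
drwxr-xr-x  2 agent agent 4096 Dec  6 18:54 pics
{'time': 0.0, 'qpos': array([-8.35640524e+01,  3.02797590e+01,  8.21570449e+01, -5.95008377e-04,
        6.76885555e+01, -1.02264003e+01]), 'dq': array([-0.05088499,  0.09263263, -0.00248651, -0.02761731,  0.0727211 ,
        0.07710433]), 'effort': array([-1.02501355e-03, -4.40039492e+01, -1.76592636e+01,  6.33795164e-02,
        5.81788807e-02, -1.48799109e-04]), 'tool_pos': array([ 0.17915763, -0.59800192,  0.22155948]), 'tool_rot': array([[-9.58010043e-01, -2.54797406e-04,  2.86734534e-01],
       [-2.86734396e-01,  2.17306639e-03, -9.58007653e-01],
       [-3.78995314e-04, -9.99997606e-01, -2.15487861e-03]]), 'force': array([ 0.32213143, -0.83388742,  0.21319249]), 'wrist_torque': array([ 1.19406405e-06,  1.91745531e-02, -2.04041982e-02]), 'grip_width': 0.08706704863660494}
-0.0187 ['Unreachable', 'hold_point_z']
side [[528.2822379    0.         320.60312098]
 [  0.         528.2822379  236.94236759]
 [  0.           0.           1.        ]] -0.12598680362149084 [0.14022332 0.68027984 0.61068448] [[-0.8476814   0.27773528 -0.45199487]
 [-0.53015114 -0.47463215  0.70261233]
 [-0.01939106  0.835217    0.54957852]]
top [[437.87429217   0.         314.30821299]
 [  0.         437.87429217 242.19148115]
 [  0.           0.           1.        ]] 0.037296952539092 [0.50844191 0.04649648 0.85943327] [[ 0.00423527  0.99802417 -0.06268822]
 [-0.99990182  0.00506392  0.01306556]
 [ 0.01335719  0.06262673  0.99794763]]
```

View pics/side0.png

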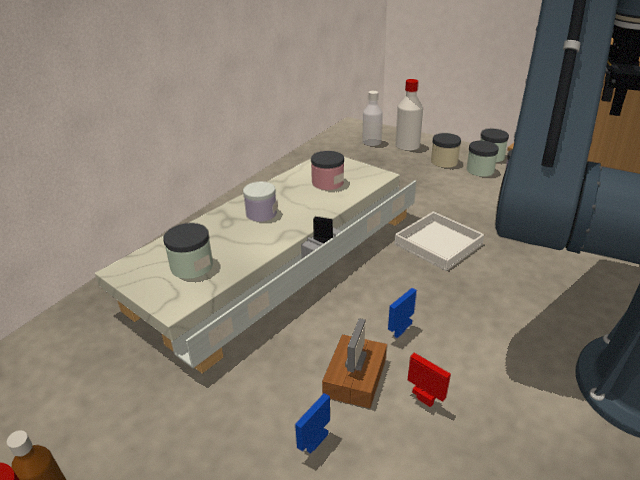

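View pics/top0.png

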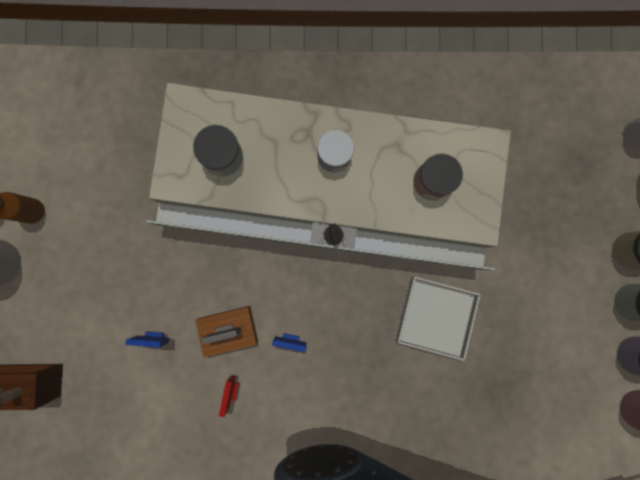

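Top view: shelf with the plug at about (333,235), tray at (439,318), grey holder on its stand at (222,334). The side view shows the same items. I'll enlarge the details next.

```bash
cat > h.py <<'E'
import numpy as np, cv2
from bench import get_state, vision, ctrl
def und(d,uv):
    uv=np.atleast_2d(np.float64(uv)); 
    return cv2.undistortPoints(uv[:,None],d["mtx"],np.array([d["k1"],0,0,0.]))[:,0]
def rays(d,uv):
    p=und(d,uv); c=np.c_[p[:,0],-p[:,1],-np.ones(len(p))]
    return np.array(d["position"]),c@np.array(d["orientation"]).T
def onz(d,uv,z):
    o,r=rays(d,uv); return o+r*((z-o[2])/r[:,2])[:,None]
def proj(d,P):
    c=(np.atleast_2d(P)-d["position"])@np.array(d["orientation"])
    x=c[:,0]/-c[:,2]; y=-c[:,1]/-c[:,2]; s=1+d["k1"]*(x*x+y*y)
    return np.c_[x*s,y*s]@np.array(d["mtx"])[:2,:2].T+np.array(d["mtx"])[:2,2]
def tri(d1,u1,d2,u2):
    o1,r1=rays(d1,u1);o2,r2=rays(d2,u2);out=[]
    for a,b in zip(r1,r2):
        t=np.linalg.lstsq(np.c_[a,-b],o2-o1,rcond=None)[0]
        p,q=o1+a*t[0],o2+b*t[1]; out.append(np.r_[(p+q)/2,np.linalg.norm(p-q)])
    return np.array(out)
def crop(d,x0,y0,w,h,k,name):
    cv2.imwrite(name,cv2.resize(d["pixels"][y0:y0+h,x0:x0+w],None,fx=k,fy=k,interpolation=cv2.INTER_CUBIC))
def save(n):
    import pickle; 
    d={k:vision.get_image(k) for k in("side","top")}; pickle.dump(d,open(n,"wb")); return d
E
python3 - <<'E'
from h import *
d=save("d0.pkl"); t,s=d["top"],d["side"]
crop(t,293,205,80,60,10,"pics/t_plug.png")
crop(t,185,295,80,60,10,"pics/t_hold.png")
crop(s,280,200,80,60,10,"pics/s_plug.png")
crop(s,315,310,80,100,6,"pics/s_hold.png")
E
```

```text
(no output)
```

View pics/t_plug.png

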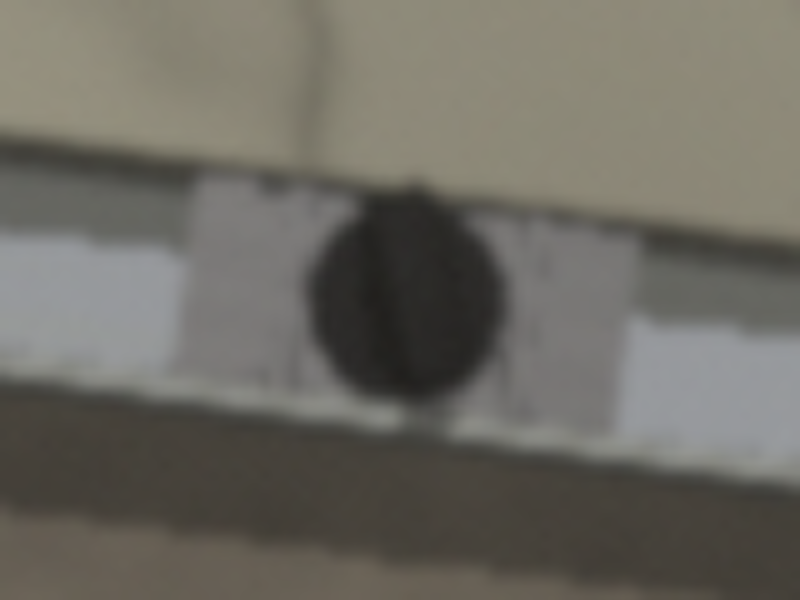

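View pics/t_hold.png

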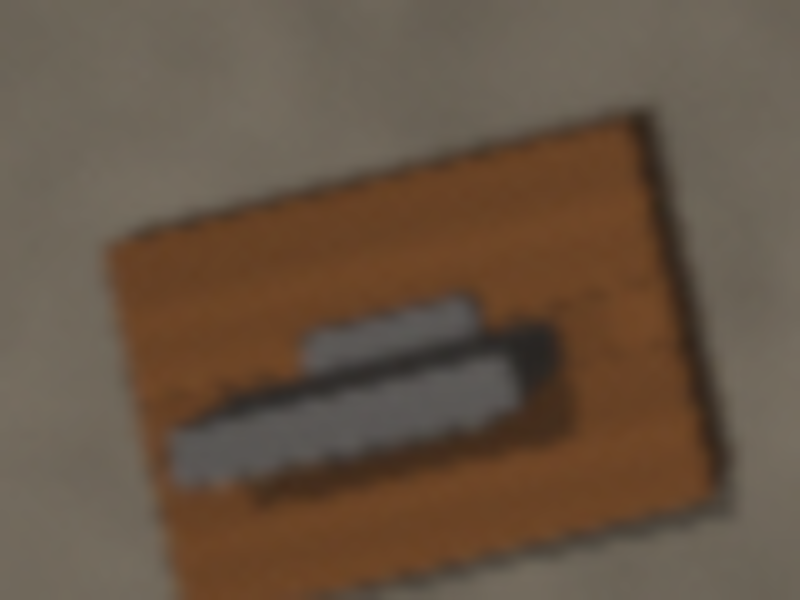

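View pics/s_plug.png

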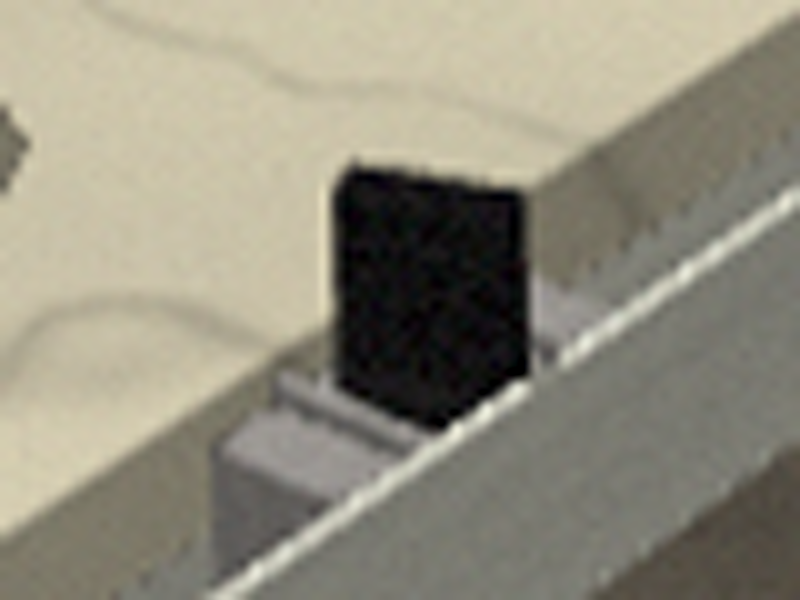

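View pics/s_hold.png

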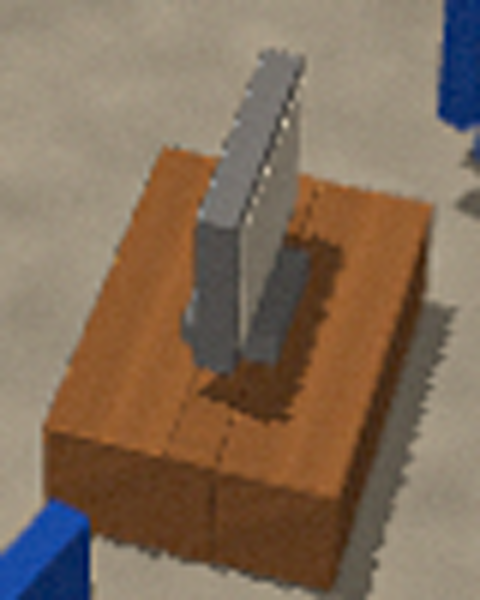

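The card (lighter face) on the holder faces the robot side, and the holder and stand are yawed about +11°. The plug bar lies across the channel. Now I'll measure with masks and rays.

```bash
python3 - <<'E'
from h import *
import pickle
d=pickle.load(open("d0.pkl","rb")); t,s=d["top"],d["side"]
T=t["pixels"];S=s["pixels"]
# plug masks
g=T.max(2)
def comp(m,x,y):
    n,l,st,c=cv2.connectedComponentsWithStats(m.astype(np.uint8))
    ys,xs=np.nonzero(m); k=np.argmin((xs-x)**2+(ys-y)**2); i=l[ys[k],xs[k]]
    return (l==i).astype(np.uint8),st[i],c[i]
m,st,c=comp(g<75,333,235); print("plug top",st,c)
cn=max(cv2.findContours(m,0,1)[0],key=cv2.contourArea); print(cv2.minEnclosingCircle(cn), cv2.fitEllipse(cn))
m,st,c=comp(S.max(2)<45,323,228); print("plug side",st,c)
cn=max(cv2.findContours(m,0,1)[0],key=cv2.contourArea); print(cv2.approxPolyDP(cn,2,True)[:,0].tolist())
# holder: grey low saturation
for n,I,x,y in(("top",T,222,336),("side",S,356,345)):
    hsv=cv2.cvtColor(I,cv2.COLOR_BGR2HSV); 
    m=(hsv[...,1]<40)&(hsv[...,2]>(80 if n=="top" else 60))
    m,st,c=comp(m,x,y) ; print(n,st,c)
    cn=max(cv2.findContours(m,0,1)[0],key=cv2.contourArea); print(cv2.minAreaRect(cn),cv2.approxPolyDP(cn,1.5,True)[:,0].tolist())
# stand brown in top
hsv=cv2.cvtColor(T,cv2.COLOR_BGR2HSV); m=(hsv[...,1]>130)&(hsv[...,2]>70); m[:,:180]=0;m[:,262:]=0; m[365:]=0
m=cv2.morphologyEx(m.astype(np.uint8),cv2.MORPH_CLOSE,np.ones((15,15)))
cn=max(cv2.findContours(m,0,1)[0],key=cv2.contourArea); r=cv2.minAreaRect(cn); b=cv2.boxPoints(r); print("stand",r); P=onz(t,b,0.035); print(P.round(4),P.mean(0), np.linalg.norm(P-np.roll(P,1,0),axis=1))
# tray
m=(T.min(2)>150)
m[:,:385]=0;m[:265]=0;m[370:]=0;m[:,495:]=0
ys,xs=np.nonzero(m); print(len(xs)); r=cv2.minAreaRect(np.c_[xs,ys].astype(np.float32)); b=cv2.boxPoints(r);print("tray",r); P=onz(t,b,0.004);print(P.round(4),P.mean(0),np.linalg.norm(P-np.roll(P,1,0),axis=1))
E
```

```text
plug top [324 224  19  22 320] [333.159375 234.459375]
((332.5, 234.5), 11.068072319030762) ((333.11810302734375, 234.44085693359375), (18.101247787475586, 20.800941467285156), 174.435302734375)
plug side [314 217  19  26 420] [322.52142857 229.03809524]
[[315, 217], [314, 238], [324, 242], [332, 237], [331, 219]]
top [203 331  33  12 174] [219.11494253 336.71264368]
((218.9500732421875, 336.7919921875), (5.173100471496582, 33.45012283325195), 76.50426483154297) [[235, 332], [232, 331], [203, 338], [203, 342], [233, 336]]
side [346 318  20  54 515] [355.1961165  347.91262136]
((357.1177062988281, 344.7491149902344), (18.285655975341797, 53.80539321899414), 6.709837436676025) [[360, 318], [348, 344], [346, 366], [350, 371], [353, 371], [354, 368], [360, 369], [365, 356], [365, 352], [360, 352], [356, 366], [353, 363], [354, 346], [364, 319]]
stand ((225.68377685546875, 331.64447021484375), (38.709136962890625, 54.28207778930664), 76.32869720458984)
[[0.4161 0.2566 0.035 ]
 [0.4397 0.1597 0.035 ]
 [0.3708 0.1417 0.035 ]
 [0.3476 0.2381 0.035 ]] [0.39355458 0.19902419 0.035     ] [0.07089019 0.09974763 0.07127287 0.09916335]
0
tray ((0.0, 0.0), (0.0, 0.0), 0.0)
[[1.0323 0.6503 0.004 ]
 [1.0323 0.6503 0.004 ]
 [1.0323 0.6503 0.004 ]
 [1.0323 0.6503 0.004 ]] [1.03230465 0.6502998  0.004     ] [0. 0. 0. 0.]
```

```bash
python3 - <<'E'
from h import *
import pickle
d=pickle.load(open("d0.pkl","rb")); t,s=d["top"],d["side"]
T=t["pixels"];S=s["pixels"]
g=cv2.GaussianBlur(cv2.cvtColor(T,cv2.COLOR_BGR2GRAY),(3,3),0).astype(float)
# shelf slab front top edge & lip: column profiles
for x in (180,250,330,420,480):
    y0=int(204+(x-160)*0.13); print(x,y0,g[y0-6:y0+50:1,x].astype(int).tolist())
for y in (229,232,236,240,243): print("row",y,g[y,303:366].astype(int).tolist())
print("tray", T[318,390:490].max(1).tolist())
crop(t,385,265,110,105,7,"pics/t_tray.png")
crop(s,385,200,110,75,7,"pics/s_tray.png")
# holder panel top ends by triangulation
u_t=[[232.8,333.4],[203,340.0]]
E
```

```text
180 206 [139, 128, 106, 81, 71, 75, 86, 94, 97, 97, 99, 107, 125, 143, 151, 152, 152, 152, 152, 152, 152, 152, 151, 150, 148, 140, 120, 94, 75, 67, 65, 65, 65, 65, 65, 65, 66, 66, 67, 72, 83, 95, 101, 102, 102, 102, 102, 101, 101, 100, 100, 99, 99, 100, 101, 101]
250 215 [131, 128, 116, 94, 75, 70, 79, 91, 98, 100, 102, 109, 125, 142, 151, 152, 152, 153, 152, 152, 153, 153, 152, 150, 146, 142, 133, 111, 84, 68, 65, 66, 66, 66, 66, 66, 67, 68, 69, 74, 84, 95, 101, 101, 101, 100, 100, 100, 101, 102, 102, 103, 103, 104, 104, 104]
330 226 [136, 133, 121, 96, 68, 52, 45, 41, 38, 37, 37, 37, 36, 35, 34, 34, 35, 36, 36, 36, 37, 38, 41, 50, 73, 104, 121, 110, 84, 68, 66, 67, 67, 67, 67, 67, 67, 67, 68, 71, 80, 90, 97, 100, 100, 99, 98, 97, 97, 96, 95, 94, 94, 94, 95, 96]
420 237 [143, 143, 141, 132, 111, 85, 72, 75, 85, 94, 98, 99, 101, 108, 124, 141, 150, 152, 152, 152, 152, 152, 152, 152, 152, 151, 149, 141, 120, 90, 70, 65, 65, 65, 65, 66, 66, 66, 66, 67, 68, 74, 82, 90, 94, 98, 109, 122, 120, 108, 105, 118, 135, 147, 151, 151]
480 245 [141, 141, 140, 133, 114, 87, 71, 71, 80, 90, 95, 96,
[... 1498 characters left out ...]
 116, 114, 117, 120, 117, 106, 88, 70, 57, 50, 46, 42, 39, 38, 40, 44, 50, 60, 76, 94, 106, 108, 108, 113, 117, 118, 118, 119, 118, 118, 118, 118, 121, 129, 142, 150, 152, 153, 153, 153, 153, 152, 153, 153, 153]
tray [97, 97, 98, 99, 100, 100, 100, 100, 100, 94, 79, 73, 72, 95, 135, 146, 150, 153, 153, 153, 153, 153, 154, 153, 153, 153, 153, 154, 154, 153, 154, 153, 154, 154, 154, 154, 153, 153, 153, 153, 152, 152, 154, 153, 153, 154, 153, 153, 153, 153, 153, 153, 153, 153, 153, 153, 152, 152, 152, 152, 152, 152, 153, 152, 152, 151, 152, 152, 153, 153, 152, 152, 153, 153, 153, 152, 152, 148, 129, 93, 71, 73, 98, 128, 132, 113, 106, 106, 106, 106, 104, 104, 102, 101, 101, 98, 98, 99, 99, 100]
```

View pics/t_tray.png

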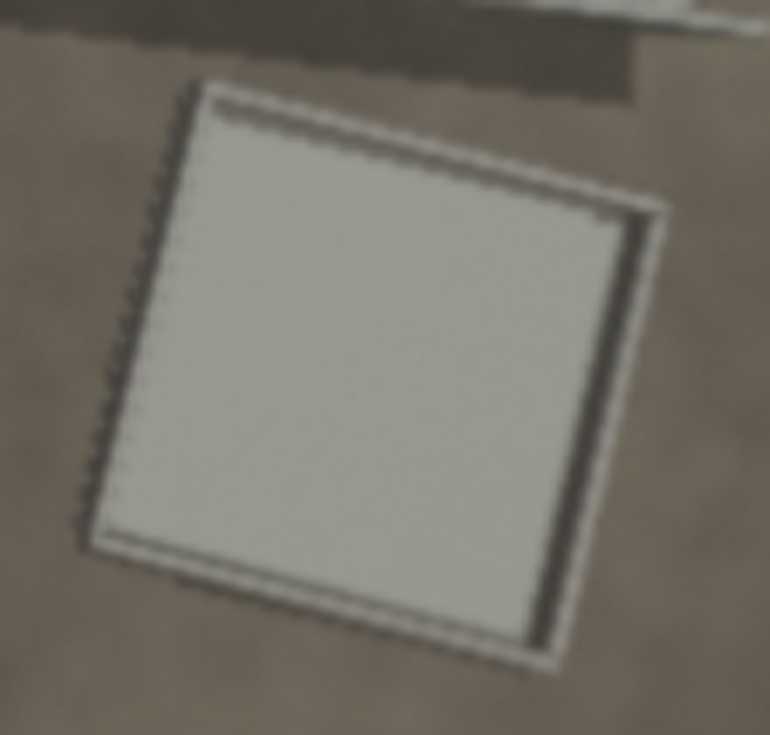

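View pics/s_tray.png

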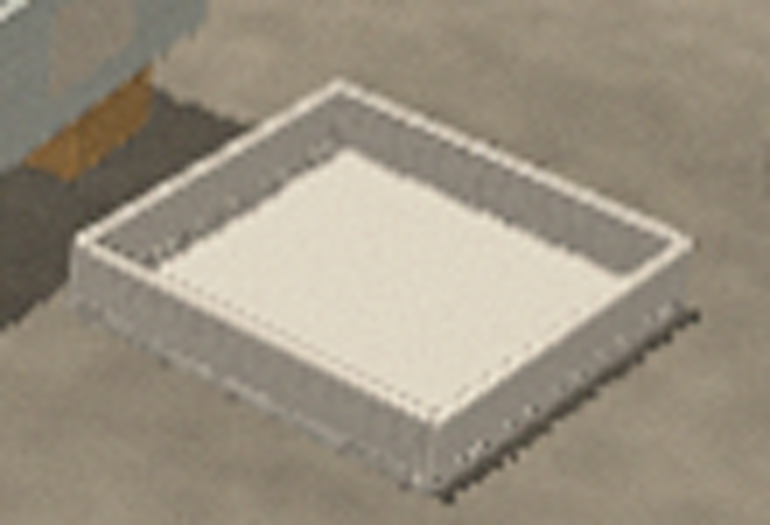

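```bash
python3 - <<'E'
from h import *
import pickle
d=pickle.load(open("d0.pkl","rb")); t,s=d["top"],d["side"]
f=lambda a:np.round(a,4)
sl=onz(t,[[180,202],[250,211.7],[420,235.2],[480,243.3]],.09)
lp=onz(t,[[180,226.5],[250,235.9],[420,259.6]],.088)
for n,P in(("slab",sl),("lip",lp)):
    k=np.polyfit(P[:,1],P[:,0],1); print(n,f(k),"yaw",np.degrees(np.arctan(-k[0])), "res",f(P[:,0]-np.polyval(k,P[:,1])))
kb=np.polyfit(sl[:,1],sl[:,0],1);kl=np.polyfit(lp[:,1],lp[:,0],1)
yaw=np.arctan(-(kb[0]+kl[0])/2); ex=np.array([np.cos(yaw),np.sin(yaw)]);ey=np.array([-np.sin(yaw),np.cos(yaw)])
print("yaw",np.degrees(yaw),"width slab-lip(should .042)",(kb[1]-kl[1])*np.cos(yaw))
R=onz(t,[[356.6,229],[356.2,232],[355,240],[354.8,243]],.08); L=onz(t,[[311,232],[310.3,236],[309.7,240]],.08)
a=(R[:,:2]@ey).mean();b=(L[:,:2]@ey).mean(); print("fit ends",a,b,b-a, "R",f(R[:,:2]@ey),"L",f(L[:,:2]@ey))
xs=(sl[:,:2]@ex).mean()-.019; xl=(lp[:,:2]@ex).mean()+.023; print("x along ex: slab,lip",xs,xl)
o=ex*(xs+xl)/2+ey*(a+b)/2; print("socket",f(o))
c=onz(t,[[333,234.5]],.086); print("plug collar circle",f(c), "rows: radius",18/437*.77)
# tray
tt=[[413.1,276.7],[480.4,294.3],[464.7,360.4],[397.9,342.6]]; ts=[[396,234.3],[433.6,211.4],[483.9,234.4],[446.7,260]]
P=tri(t,tt,s,ts); print("tray",f(P),P.mean(0)); print(np.linalg.norm((P-np.roll(P,1,0))[:,:2],axis=1)); print(f(onz(t,tt,.025).mean(0)))
# holder top
crop(t,195,320,50,30,16,"pics/t_h2.png"); crop(s,335,312,40,40,14,"pics/s_h2.png"); 
E
```

```text
slab [0.1328 0.5901] yaw -7.564668188755114 res [ 0.      0.     -0.0001  0.0001]
lip [0.1333 0.5472] yaw -7.595208384383206 res [-0.0002  0.0003 -0.0001]
yaw -7.579938828131089 width slab-lip(should .042) 0.04255265310210372
fit ends 0.0378249072395382 0.11803770264227116 0.08021279540273296 R [0.0378 0.0378 0.038  0.0377] L [0.1178 0.1181 0.1182]
x along ex: slab,lip 0.5659583402228655 0.5654312476914034
socket [0.571  0.0026]
plug collar circle [[0.5709 0.0033 0.086 ]] rows: radius 0.0317162471395881
tray [[ 4.954e-01 -1.529e-01  2.550e-02  1.500e-03]
 [ 4.637e-01 -2.797e-01  2.420e-02  3.000e-04]
 [ 3.403e-01 -2.476e-01  2.310e-02  6.000e-04]
 [ 3.732e-01 -1.220e-01  2.520e-02  1.700e-03]] [ 0.41814827 -0.2005551   0.02451007  0.00103686]
[0.12597615 0.13071823 0.12743762 0.12984686]
[ 0.4181 -0.2004  0.025 ]
```

View pics/t_h2.png

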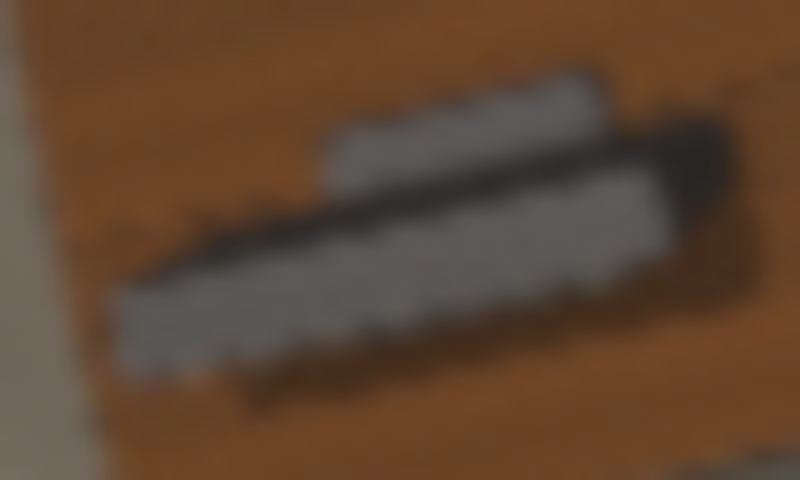

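View pics/s_h2.png

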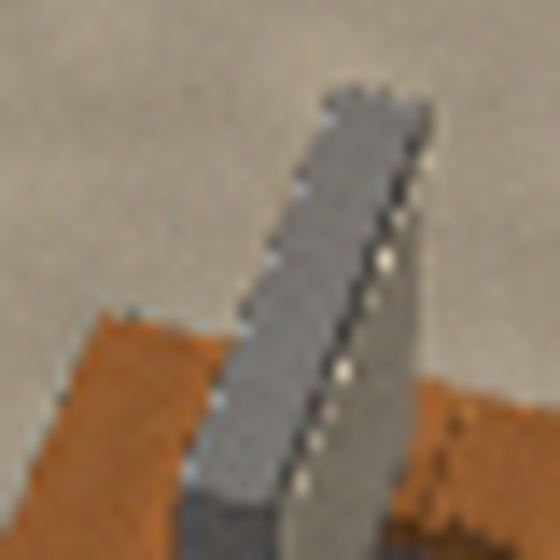

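```bash
python3 - <<'E'
from h import *
import pickle
d=pickle.load(open("d0.pkl","rb")); t,s=d["top"],d["side"]
f=lambda a:np.round(a,4)
tt=np.array([[112,290],[125,378],[675,240],[660,162]])/16+[195,320]-.47
ss=np.array([[185,495],[275,500],[430,100],[332,90]])/14+[335,312]-.46
P=tri(t,tt,s,ss); print(f(P),f(P.mean(0)))
Q=onz(t,tt,.094); print(f(Q),f(Q.mean(0)), [np.linalg.norm(Q[i]-Q[(i+1)%4]) for i in range(4)])
v=(Q[0]+Q[1]-Q[2]-Q[3]); print("yaw",np.degrees(np.arctan2(-v[0],v[1])))
# plug bar top: side corners
st=np.array([[345,168],[525,190]])/10+[280,200]-.45
print("side bar top on z=.122",f(onz(s,st,.122)))
crop(t,318,218,30,32,18,"pics/t_p2.png")
I=cv2.imread("pics/t_p2.png"); I=cv2.normalize(np.clip(I.astype(float),25,60),None,0,255,cv2.NORM_MINMAX).astype(np.uint8); cv2.imwrite("pics/t_p2.png",I)
I=s["pixels"][210:250,305:345]; I=cv2.resize(I,None,fx=14,fy=14,interpolation=cv2.INTER_CUBIC); I=np.clip(I.astype(float)*5,0,255).astype(np.uint8); cv2.imwrite("pics/s_p2.png",I)
E
```

```text
[[0.3908 0.2295 0.0919 0.0008]
 [0.3819 0.2274 0.094  0.0006]
 [0.3963 0.1691 0.0939 0.0009]
 [0.4053 0.1715 0.093  0.0011]] [0.3936 0.1994 0.0932 0.0008]
[[0.3915 0.2292 0.094 ]
 [0.3822 0.2276 0.094 ]
 [0.3967 0.1693 0.094 ]
 [0.405  0.171  0.094 ]] [0.3939 0.1993 0.094 ] [np.float64(0.009422966167536833), np.float64(0.060118017256745), np.float64(0.008456707171990001), np.float64(0.059739024929994125)]
yaw 13.50810577327358
side bar top on z=.122 [[ 0.5878  0.0046  0.122 ]
 [ 0.5561 -0.0051  0.122 ]]
```

View pics/t_p2.png

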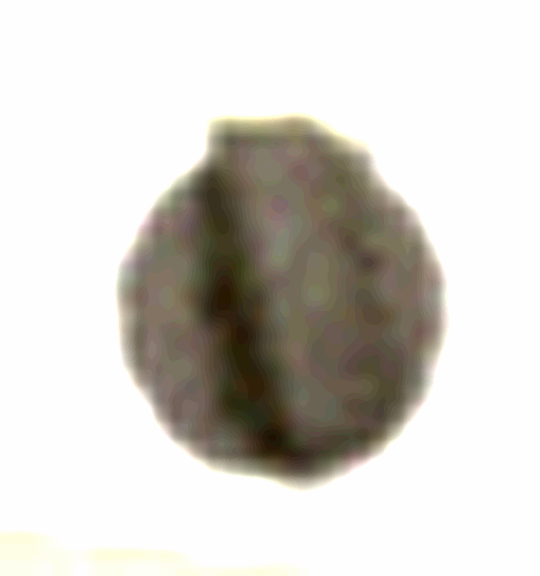

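View pics/s_p2.png

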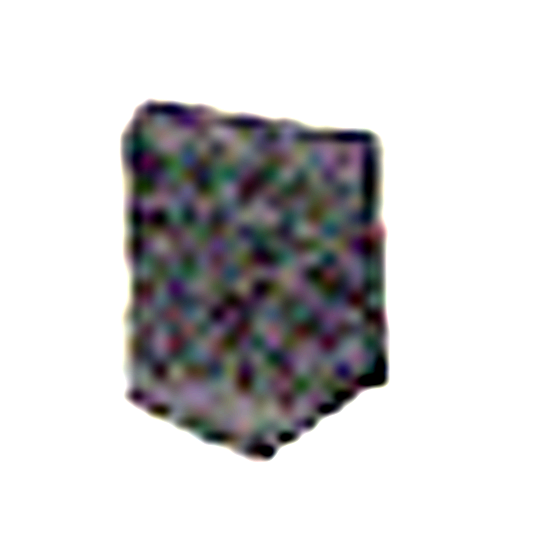

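Measured values:
- Socket: (0.571, 0.0026), yaw -7.6°. The slab–lip width came out at 42.5 mm (should be 42) and the fitting length at 80.2 mm (should be 80).
- Plug bar: yaw about -75°.
- Holder: (0.394, 0.199), yaw 13.5°, top triangulated at z = 0.093 (expected 0.094).
- Tray: (0.418, -0.200).

Next I'll write the move helper.

```bash
cat > go.py <<'E'
import sys; from h import *
from scipy.spatial.transform import Rotation as Ro
def delta(p,yaw):
    st=get_state(); a=np.radians(yaw); R=np.array(st["tool_rot"])
    z=np.array([np.cos(a),np.sin(a),0]); y=np.array([0,0,-1.]); W=np.c_[np.cross(y,z),y,z]
    sh=R.T@(np.array(p)-st["tool_pos"]); rv=Ro.from_matrix(R.T@W).as_rotvec()
    print("t",round(st["time"],2),"pos",np.round(st["tool_pos"],4),"yaw",round(np.degrees(np.arctan2(R[1,2],R[0,2])),2),"F",np.round(st["force"],1),"w",round(st["grip_width"],4),"q",np.round(st["qpos"],1))
    print("shift",np.round(sh,4),"turn",np.round(rv,4))
if __name__=="__main__": delta([float(v) for v in sys.argv[1:4]],float(sys.argv[4]))
E
python3 go.py 0.571 0.003 0.17 -75
```

```text
t 0.2 pos [ 0.1792 -0.5983  0.2219] yaw -73.34 F [-0.2  0.   0.7] w 0.0867 q [-83.6  30.3  82.1   0.   67.7 -10.2]
shift [-0.5478  0.0527 -0.4637] turn [ 0.0013  0.0289 -0.0002]
```

apply_moves(motion=[[[-0.548, 0, -0.464], [0, 0.029, 0]], [[-0.548, 0, -0.464], [0, 0.029, 0]], [[-0.548, 0, -0.464], [0, 0.029, 0]], [[-0.548, 0, -0.464], [0, 0.029, 0]], [[-0.548, 0, -0.464], [0, 0.029, 0]], [[-0.548, 0, -0.464], [0, 0.029, 0]], [[-0.548, 0, -0.464], [0, 0.029, 0]], [[-0.548, 0, -0.464], [0, 0.029, 0]]], claw=-1)

```text
time: 0.87
tool_pos: [0.3618, -0.3176, 0.2226]
tool_rot: [[-0.966, 0.0, 0.258], [-0.258, 0.0, -0.966], [-0.0, -1.0, -0.0]]
force: [0.3, -0.2, -0.7]
grip_width: 0.0868
```

```bash
python3 go.py 0.571 0.003 0.16 -75
```

```text
t 0.87 pos [ 0.3618 -0.3176  0.2226] yaw -75.03 F [ 0.3 -0.2 -0.7] w 0.0868 q [-54.6  19.2 102.2   0.   58.6  20.4]
shift [-0.2849  0.0626 -0.2557] turn [ 0.     -0.0006 -0.0001]
```

apply_moves(motion=[[[-0.28, 0, -0.25], [0, 0, 0]], [[-0.28, 0, -0.25], [0, 0, 0]], [[-0.28, 0, -0.25], [0, 0, 0]], [[-0.28, 0, -0.25], [0, 0, 0]], [[-0.28, 0, -0.25], [0, 0, 0]], [[-0.28, 0, -0.25], [0, 0, 0]], [[-0.28, 0, -0.25], [0, 0, 0]], [[-0.28, 0, -0.25], [0, 0, 0]]])

```text
time: 1.53
tool_pos: [0.5446, -0.0386, 0.2225]
tool_rot: [[-0.966, -0.0, 0.259], [-0.259, -0.0, -0.966], [0.0, -1.0, 0.0]]
force: [-0.0, -0.8, -0.3]
grip_width: 0.0869
```

```bash
python3 go.py 0.571 0.003 0.14 -75
```

```text
t 1.53 pos [ 0.5446 -0.0386  0.2225] yaw -74.98 F [-0.  -0.8 -0.3] w 0.0869 q [-15.8  24.1  93.5  -0.   62.4  59.2]
shift [-0.0363  0.0825 -0.0333] turn [-0.0001  0.0003  0.0002]
```

apply_moves(motion=[[[-0.036, 0.02, -0.033], [0, 0, 0]], [[-0.036, 0.04, -0.033], [0, 0, 0]], [[-0.036, 0.08, -0.033], [0, 0, 0]], [[-0.036, 0.08, -0.033], [0, 0, 0]], [[-0.036, 0.08, -0.033], [0, 0, 0]], [[-0.036, 0.08, -0.033], [0, 0, 0]], [[-0.036, 0.08, -0.033], [0, 0, 0]], [[-0.036, 0.08, -0.033], [0, 0, 0]]])

```text
time: 2.2
tool_pos: [0.5715, -0.0004, 0.145]
tool_rot: [[-0.966, 0.005, 0.258], [-0.258, -0.001, -0.966], [-0.004, -1.0, 0.002]]
force: [0.5, -0.2, 0.7]
grip_width: 0.0869
```

```bash
python3 go.py 0.571 0.003 0.096 -75; python3 - <<'E'
from h import *
d=save("d1.pkl"); cv2.imwrite("pics/s1.png",d["side"]["pixels"][120:360,200:520]); crop(d["top"],263,175,140,110,5,"pics/t1.png")
E
```

```text
t 2.2 pos [ 5.715e-01 -4.000e-04  1.450e-01] yaw -75.07 F [ 0.5 -0.2  0.7] w 0.0869 q [-11.2  31.8  94.3  -0.   53.6  63.8]
shift [-0.0002  0.049  -0.0035] turn [-0.0021 -0.0011 -0.0041]
```

View pics/s1.png

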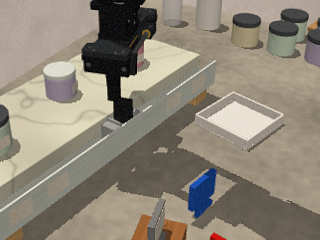

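The gripper is centred above the plug. Now descending.

apply_moves(motion=[[[0, 0.02, -0.003], [0, 0, 0]], [[0, 0.035, -0.003], [0, 0, 0]], [[0, 0.045, -0.003], [0, 0, 0]], [[0, 0.048, -0.003], [0, 0, 0]], [[0, 0.048, -0.003], [0, 0, 0]], [[0, 0.048, -0.003], [0, 0, 0]], [[0, 0.048, -0.003], [0, 0, 0]], [[0, 0.048, -0.003], [0, 0, 0]]])

```text
time: 2.97
tool_pos: [0.57, 0.0033, 0.0954]
tool_rot: [[-0.966, 0.002, 0.259], [-0.259, -0.0, -0.966], [-0.002, -1.0, 0.001]]
force: [1.0, -0.6, -0.3]
grip_width: 0.0871
```

```bash
python3 go.py 0.571 0.003 0.096 -75
```

```text
t 2.97 pos [0.57   0.0033 0.0954] yaw -75.0 F [ 1.  -0.6 -0.3] w 0.0871 q [-10.9  36.1  96.3  -0.   47.5  64.1]
shift [-0.0009 -0.0006  0.0005] turn [-0.0008 -0.     -0.0016]
```

Position is good, so I'll close.

apply_moves(motion=[[[-0.001, 0, 0], [0, 0, 0]], [[-0.001, 0, 0], [0, 0, 0]], [[-0.001, 0, 0], [0, 0, 0]], [[-0.001, 0, 0], [0, 0, 0]], [[-0.001, 0, 0], [0, 0, 0]], [[-0.001, 0, 0], [0, 0, 0]], [[-0.001, 0, 0], [0, 0, 0]], [[-0.001, 0, 0], [0, 0, 0]]], claw=1)

```text
time: 3.63
tool_pos: [0.5703, 0.0037, 0.0945]
tool_rot: [[-0.966, -0.0, 0.259], [-0.259, 0.0, -0.966], [0.0, -1.0, -0.0]]
force: [0.4, -1.1, -0.5]
grip_width: 0.0417
```

```bash
python3 go.py 0.571 0.003 0.096 -75; python3 - <<'E'
from h import *
d=save("d2.pkl"); crop(d["top"],263,175,140,110,5,"pics/t2.png"); crop(d["side"],260,150,120,110,6,"pics/s2.png")
E
```

```text
t 3.63 pos [0.5703 0.0037 0.0945] yaw -75.0 F [ 0.4 -1.1 -0.5] w 0.0417 q [-10.9  36.2  96.2   0.   47.6  64.2]
shift [-0.0005 -0.0015  0.0009] turn [ 0.0001 -0.      0.0001]
```

View pics/s2.png

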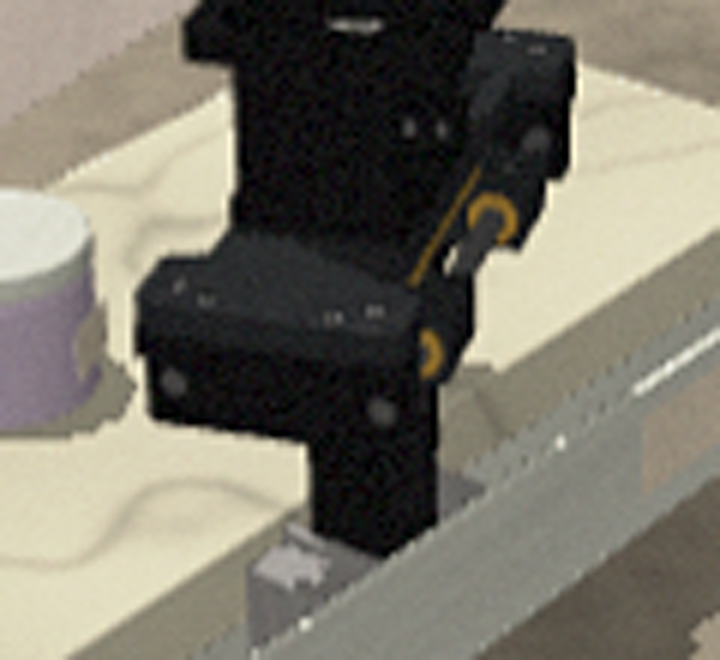

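Still closing (42 mm), so I'll continue.

apply_moves(motion=[[[0, -0.001, 0], [0, 0, 0]], [[0, -0.001, 0], [0, 0, 0]], [[0, -0.001, 0], [0, 0, 0]], [[0, -0.001, 0], [0, 0, 0]], [[0, -0.001, 0], [0, 0, 0]], [[0, -0.001, 0], [0, 0, 0]], [[0, -0.001, 0], [0, 0, 0]], [[0, -0.001, 0], [0, 0, 0]]])

```text
time: 4.4
tool_pos: [0.5705, 0.0035, 0.0956]
tool_rot: [[-0.966, 0.0, 0.259], [-0.259, -0.0, -0.966], [-0.0, -1.0, 0.0]]
force: [0.6, -1.3, 0.7]
grip_width: 0.0119
```

```bash
python3 go.py 0.571 0.003 0.096 -7.6
```

```text
t 4.4 pos [0.5705 0.0035 0.0956] yaw -74.99 F [ 0.6 -1.3  0.7] w 0.0119 q [-10.9  36.1  96.2  -0.   47.7  64.1]
shift [-0.0004 -0.0004  0.0006] turn [-5.0000e-04 -1.1762e+00 -0.0000e+00]
```

Gripped at 11.9 mm (the bar is 12). Now the counter-clockwise turn, about tool -y.

apply_moves(motion=[[[0, 0, 0], [0, -0.08, 0]], [[0, 0, 0], [0, -0.16, 0]], [[0, 0, 0], [0, -0.25, 0]], [[0, 0, 0], [0, -0.34, 0]], [[0, 0, 0], [0, -0.43, 0]], [[0, 0, 0], [0, -0.52, 0]], [[0, 0, 0], [0, -0.6, 0]], [[0, 0, 0], [0, -0.65, 0]]])

```text
time: 5.07
tool_pos: [0.5709, 0.0036, 0.0957]
tool_rot: [[-0.61, 0.001, 0.793], [-0.793, -0.0, -0.61], [-0.001, -1.0, 0.001]]
force: [0.2, -0.4, -0.4]
grip_width: 0.012
```

```bash
python3 go.py 0.571 0.003 0.096 -7.6; python3 -c "
from bench import get_state;print(get_state()['wrist_torque'])"
```

```text
t 5.07 pos [0.5709 0.0036 0.0957] yaw -37.57 F [ 0.2 -0.4 -0.4] w 0.012 q [-10.9  36.1  96.2   0.   47.6  26.7]
shift [ 0.0004 -0.0003  0.0005] turn [-1.20e-03 -5.23e-01 -4.00e-04]
[-0.12333184 -0.23647208 -0.08508151]
```

apply_moves(motion=[[[0, 0, 0], [0, -0.09, 0]], [[0, 0, 0], [0, -0.18, 0]], [[0, 0, 0], [0, -0.27, 0]], [[0, 0, 0], [0, -0.36, 0]], [[0, 0, 0], [0, -0.44, 0]], [[0, 0, 0], [0, -0.5, 0]], [[0, 0, 0], [0, -0.52, 0]], [[0, 0, 0], [0, -0.52, 0]]])

```text
time: 5.73
tool_pos: [0.5707, 0.0036, 0.0956]
tool_rot: [[-0.139, 0.001, 0.99], [-0.99, -0.0, -0.139], [-0.0, -1.0, 0.001]]
force: [0.6, -1.0, 0.3]
grip_width: 0.012
```

```bash
python3 go.py 0.571 0.003 0.096 -7.6; python3 -c "
from bench import get_state;print(get_state()['wrist_torque'])"; python3 - <<'E'
from h import *
d=save("d3.pkl"); crop(d["top"],263,175,140,110,5,"pics/t3.png"); crop(d["side"],260,150,120,110,6,"pics/s3.png")
E
```

```text
t 5.73 pos [0.5707 0.0036 0.0956] yaw -8.0 F [ 0.6 -1.   0.3] w 0.012 q [-10.9  36.1  96.2   0.   47.6  -2.9]
shift [ 0.0006 -0.0004  0.0004] turn [-0.0009 -0.0069  0.    ]
[-0.14481822 -0.24273792 -0.06815024]
```

View pics/s3.png

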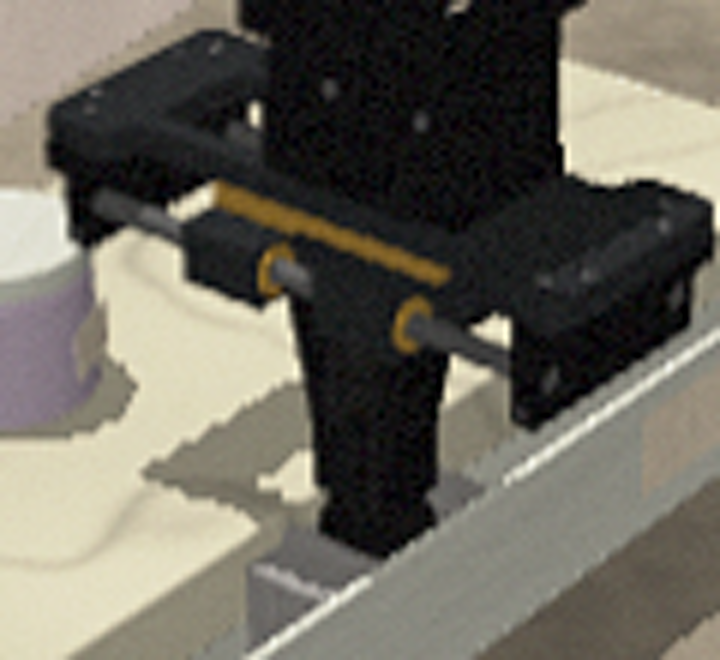

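The bar lies along the edge with no resistance. Lifting gently.

apply_moves(motion=[[[0, -0.004, 0], [0, -0.007, 0]], [[0, -0.008, 0], [0, -0.007, 0]], [[0, -0.013, 0], [0, -0.007, 0]], [[0, -0.018, 0], [0, -0.007, 0]], [[0, -0.024, 0], [0, -0.007, 0]], [[0, -0.03, 0], [0, -0.007, 0]], [[0, -0.04, 0], [0, -0.007, 0]], [[0, -0.05, 0], [0, -0.007, 0]]])

```text
time: 6.5
tool_pos: [0.5701, 0.0038, 0.1465]
tool_rot: [[-0.132, -0.0, 0.991], [-0.991, 0.0, -0.132], [-0.0, -1.0, -0.0]]
force: [-0.3, 0.4, -0.3]
grip_width: 0.0116
```

```bash
python3 go.py 0.571 0.003 0.2 -7.6;python3 - <<'E'
from h import *
d=save("d4.pkl"); crop(d["top"],263,175,140,110,5,"pics/t4.png"); crop(d["side"],260,130,120,110,6,"pics/s4.png")
E
```

```text
t 6.5 pos [0.5701 0.0038 0.1465] yaw -7.57 F [-0.3  0.4 -0.3] w 0.0116 q [-10.8  31.7  94.2   0.   54.1  -3.3]
shift [ 0.0006 -0.0535  0.001 ] turn [ 0.0004  0.0006 -0.0001]
```

View pics/s4.png

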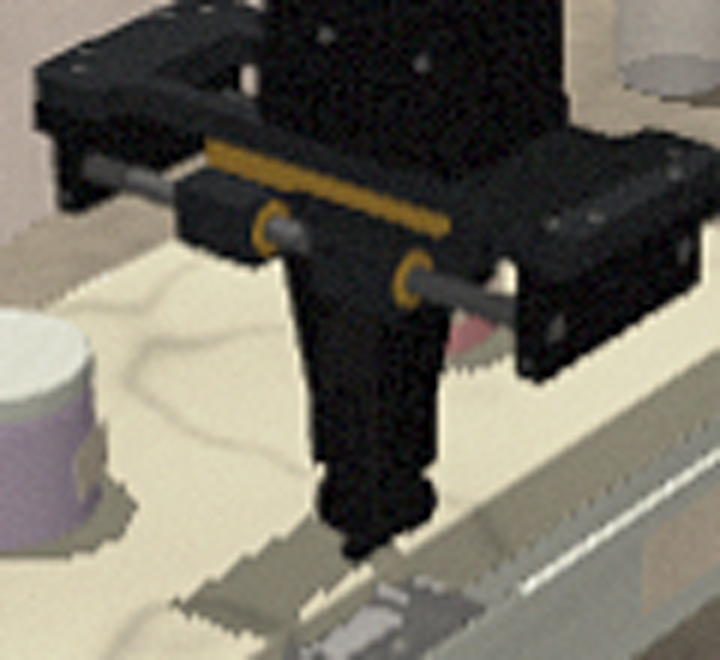

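The plug is out: its lug is visible below the fingers and the empty slot at about (370,620) in the crop. Now to the tray.

```bash
python3 go.py 0.418 -0.200 0.15 -14
```

```text
t 6.6 pos [0.5718 0.0035 0.1479] yaw -7.56 F [ 0.5  0.7 -0.3] w 0.0117 q [-10.8  31.6  94.1   0.   54.   -3.3]
shift [ 0.222  -0.0027 -0.1257] turn [-0.0045  0.1124 -0.    ]
```

apply_moves(motion=[[[0.02, -0.005, -0.011], [0, 0.01, 0]], [[0.05, -0.005, -0.028], [0, 0.03, 0]], [[0.085, -0.005, -0.048], [0, 0.05, 0]], [[0.12, -0.005, -0.068], [0, 0.07, 0]], [[0.155, -0.005, -0.088], [0, 0.09, 0]], [[0.19, -0.005, -0.108], [0, 0.1, 0]], [[0.212, -0.005, -0.12], [0, 0.11, 0]], [[0.222, -0.005, -0.126], [0, 0.112, 0]]])

```text
time: 7.27
tool_pos: [0.4144, -0.2023, 0.1507]
tool_rot: [[-0.245, -0.0, 0.969], [-0.969, -0.001, -0.245], [0.001, -1.0, -0.0]]
force: [0.5, 0.8, -0.4]
grip_width: 0.0118
```

```bash
python3 go.py 0.418 -0.200 0.036 -14
```

```text
t 7.27 pos [ 0.4144 -0.2023  0.1507] yaw -14.19 F [ 0.5  0.8 -0.4] w 0.0118 q [-3.990e+01  2.450e+01  1.093e+02 -1.000e-01  4.620e+01 -2.570e+01]
shift [-0.0032  0.1147  0.0029] turn [ 0.0001 -0.0034  0.0008]
```

apply_moves(motion=[[[-0.002, 0.03, 0.003], [0, 0, 0]], [[-0.002, 0.06, 0.003], [0, 0, 0]], [[-0.002, 0.085, 0.003], [0, 0, 0]], [[-0.002, 0.1, 0.003], [0, 0, 0]], [[-0.002, 0.109, 0.003], [0, 0, 0]], [[-0.002, 0.114, 0.003], [0, 0, 0]], [[-0.002, 0.114, 0.003], [0, 0, 0]], [[-0.002, 0.114, 0.003], [0, 0, 0]]])

```text
time: 7.93
tool_pos: [0.42, -0.1988, 0.037]
tool_rot: [[-0.241, 0.001, 0.97], [-0.97, -0.001, -0.241], [0.0, -1.0, 0.001]]
force: [0.3, -0.0, -1.7]
grip_width: 0.0119
```

```bash
python3 go.py 0.418 -0.200 0.036 -14;python3 - <<'E'
from h import *
d=save("d5.pkl"); crop(d["side"],360,130,140,150,4,"pics/s5.png")
E
```

```text
t 7.93 pos [ 0.42   -0.1988  0.037 ] yaw -13.97 F [ 0.3 -0.  -1.7] w 0.0119 q [-39.2  37.6 113.1   0.   29.2 -25.2]
shift [ 0.0016  0.001  -0.0017] turn [-0.0009  0.0005  0.0004]
```

View pics/s5.png

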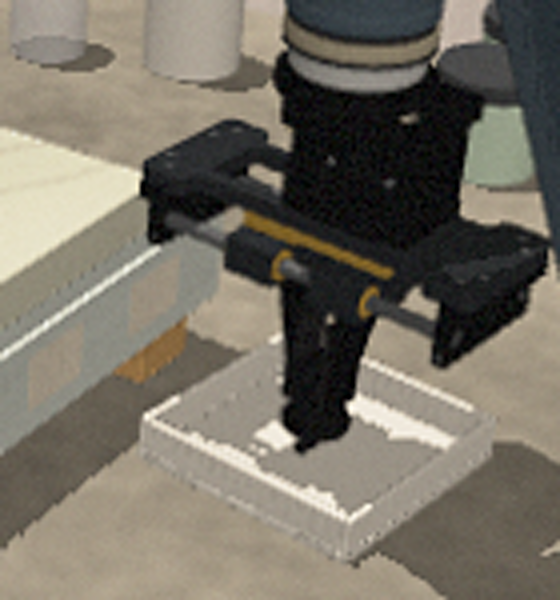

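The plug is over the tray floor at the middle. Releasing.

apply_moves(motion=[[[0, 0, 0], [0, 0, 0]], [[0, 0, 0], [0, 0, 0]], [[0, 0, 0], [0, 0, 0]], [[0, 0, 0], [0, 0, 0]], [[0, 0, 0], [0, 0, 0]], [[0, 0, 0], [0, 0, 0]], [[0, 0, 0], [0, 0, 0]], [[0, 0, 0], [0, 0, 0]]], claw=-1)

```text
time: 8.7
tool_pos: [0.4196, -0.1985, 0.0365]
tool_rot: [[-0.242, -0.0, 0.97], [-0.97, 0.0, -0.242], [-0.0, -1.0, -0.0]]
force: [-0.8, 0.1, 0.8]
grip_width: 0.0576
```

apply_moves(motion=[[[0, -0.02, 0], [0, 0, 0]], [[0, -0.05, 0], [0, 0, 0]], [[0, -0.08, 0], [0, 0, 0]], [[0, -0.11, 0], [0, 0, 0]], [[0, -0.14, 0], [0, 0, 0]], [[0, -0.145, 0], [0, 0, 0]], [[0, -0.15, 0], [0, 0, 0]], [[0, -0.15, 0], [0, 0, 0]]])

```text
time: 9.37
tool_pos: [0.4196, -0.1986, 0.187]
tool_rot: [[-0.242, 0.001, 0.97], [-0.97, -0.001, -0.242], [0.0, -1.0, 0.001]]
force: [1.1, 0.1, -0.2]
grip_width: 0.0867
```

```bash
python3 go.py 0.3937 0.1993 0.19 13.5;python3 - <<'E'
from h import *
d=save("d6.pkl"); crop(d["side"],360,170,140,110,5,"pics/s6.png"); cv2.imwrite("pics/t6.png",d["top"]["pixels"])
E
```

```text
t 9.37 pos [ 0.4196 -0.1986  0.187 ] yaw -13.98 F [ 1.1  0.1 -0.2] w 0.0867 q [-39.2  21.1 106.8   0.   52.1 -25.2]
shift [-0.3798 -0.0033 -0.1212] turn [-0.0007 -0.4796  0.0006]
```

View pics/s6.png

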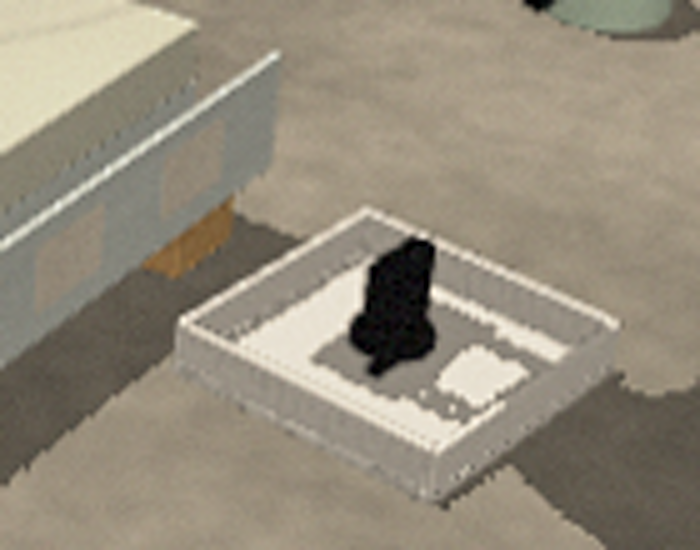

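View pics/t6.png

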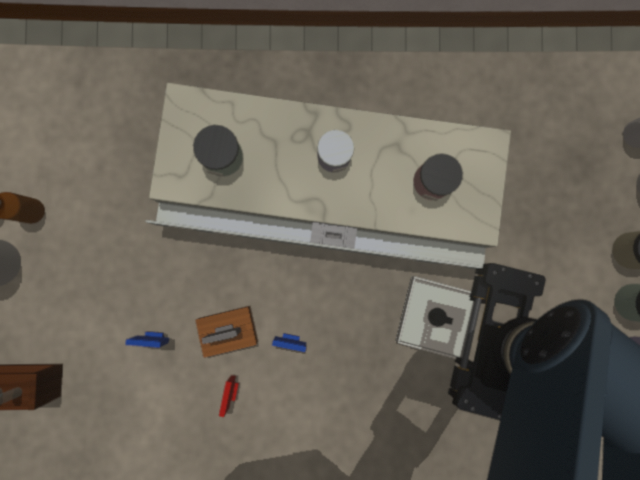

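The plug rests upright in the tray's centre, and the slot is now visible at about (333,237) in the top view. I'll measure the slot, then go to the holder.

apply_moves(motion=[[[-0.03, -0.003, -0.009], [0, -0.06, 0]], [[-0.07, -0.003, -0.022], [0, -0.12, 0]], [[-0.108, -0.003, -0.034], [0, -0.18, 0]], [[-0.147, -0.003, -0.046], [0, -0.24, 0]], [[-0.186, -0.003, -0.059], [0, -0.3, 0]], [[-0.225, -0.003, -0.072], [0, -0.36, 0]], [[-0.264, -0.003, -0.084], [0, -0.42, 0]], [[-0.303, -0.003, -0.097], [0, -0.48, 0]]])

```text
time: 10.13
tool_pos: [0.3972, 0.1207, 0.1881]
tool_rot: [[0.236, -0.003, 0.972], [-0.972, -0.0, 0.236], [-0.001, -1.0, -0.003]]
force: [1.2, -0.6, -0.1]
grip_width: 0.087
```

```bash
python3 go.py 0.3937 0.1993 0.15 13.5;python3 - <<'E'
from h import *
import pickle
d=pickle.load(open("d6.pkl","rb")); crop(d["top"],303,217,60,40,13,"pics/t6s.png")
E
```

```text
t 10.13 pos [0.3972 0.1207 0.1881] yaw 13.66 F [ 1.2 -0.6 -0.1] w 0.087 q [  1.4  17.6 113.   -0.   49.7 -12.3]
shift [-0.0772  0.0381  0.0153] turn [ 0.0034  0.0028 -0.0007]
```

View pics/t6s.png

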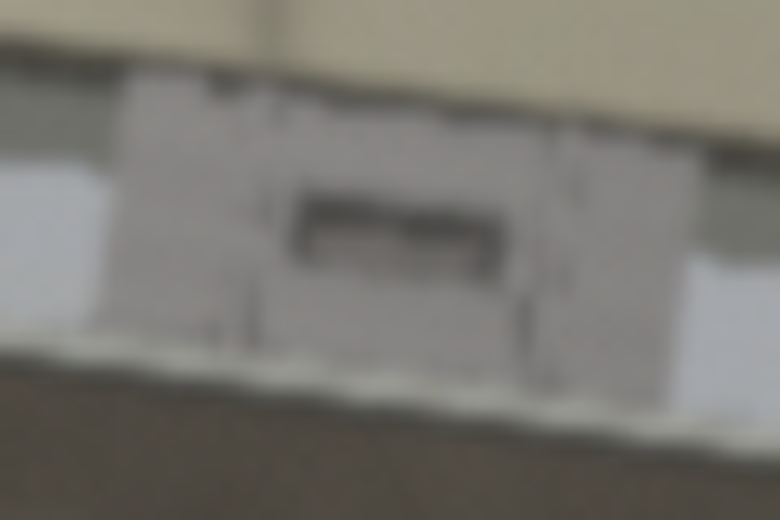

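apply_moves(motion=[[[-0.03, 0.005, 0.006], [0, 0, 0]], [[-0.06, 0.015, 0.012], [0, 0, 0]], [[-0.077, 0.03, 0.015], [0, 0, 0]], [[-0.077, 0.038, 0.015], [0, 0, 0]], [[-0.077, 0.038, 0.015], [0, 0, 0]], [[-0.077, 0.038, 0.015], [0, 0, 0]], [[-0.077, 0.038, 0.015], [0, 0, 0]], [[-0.077, 0.038, 0.015], [0, 0, 0]]])

```text
time: 10.8
tool_pos: [0.3957, 0.1963, 0.1518]
tool_rot: [[0.232, 0.0, 0.973], [-0.973, -0.0, 0.232], [0.0, -1.0, 0.0]]
force: [-0.3, 0.7, -0.2]
grip_width: 0.0871
```

```bash
python3 go.py 0.3937 0.1993 0.052 13.5;python3 - <<'E'
from h import *
import pickle
t=pickle.load(open("d6.pkl","rb"))["top"]
c=np.array([[297,188],[508,208],[500,278],[290,262]])/13+[303,217]-.46
P=onz(t,c,.08);print(P.round(4),P.mean(0),np.linalg.norm(P-np.roll(P,1,0),axis=1))
d=save("d7.pkl"); crop(d["side"],290,250,120,140,4,"pics/s7.png"); crop(d["top"],150,270,140,110,5,"pics/t7.png")
E
```

```text
t 10.8 pos [0.3957 0.1963 0.1518] yaw 13.41 F [-0.3  0.7 -0.2] w 0.0871 q [ 11.8  23.1 111.8  -0.   45.   -1.6]
shift [-0.0034  0.0998 -0.0013] turn [-0.0004 -0.0016  0.0001]
[[ 0.5775  0.0166  0.08  ]
 [ 0.5749 -0.0124  0.08  ]
 [ 0.5653 -0.0114  0.08  ]
 [ 0.5673  0.0175  0.08  ]] [0.57127322 0.00257177 0.08      ] [0.0102482  0.02914413 0.00971681 0.02893904]
```

View pics/s7.png

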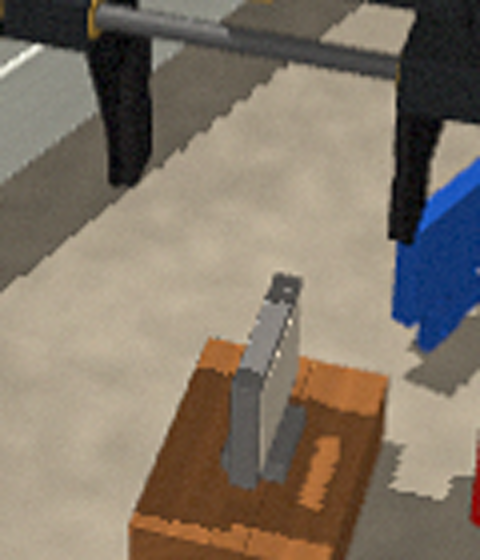

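View pics/t7.png

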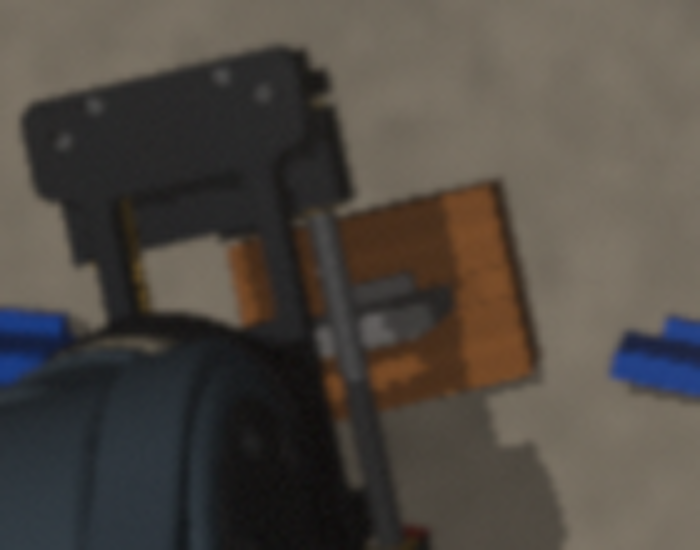

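The slot centre of (0.5713, 0.0026) agrees with the fitting measurement. The fingers straddle the holder, clear of the blue ones. Descending.

apply_moves(motion=[[[-0.003, 0.015, -0.001], [0, 0, 0]], [[-0.003, 0.035, -0.001], [0, 0, 0]], [[-0.003, 0.06, -0.001], [0, 0, 0]], [[-0.003, 0.08, -0.001], [0, 0, 0]], [[-0.003, 0.093, -0.001], [0, 0, 0]], [[-0.003, 0.099, -0.001], [0, 0, 0]], [[-0.003, 0.1, -0.001], [0, 0, 0]], [[-0.003, 0.1, -0.001], [0, 0, 0]]])

```text
time: 11.57
tool_pos: [0.394, 0.1997, 0.0518]
tool_rot: [[0.233, 0.0, 0.972], [-0.972, 0.0, 0.233], [0.0, -1.0, 0.0]]
force: [-0.3, 0.6, 0.1]
grip_width: 0.0871
```

```bash
python3 go.py 0.3937 0.1993 0.052 13.5
```

```text
t 11.57 pos [0.394  0.1997 0.0518] yaw 13.49 F [-0.3  0.6  0.1] w 0.0871 q [ 12.3  35.1 116.   -0.   28.9  -1.2]
shift [ 0.0004 -0.0002 -0.0004] turn [-0.0003 -0.0002  0.    ]
```

apply_moves(motion=[[[0, 0, 0], [0, 0, 0]], [[0, 0, 0], [0, 0, 0]], [[0, 0, 0], [0, 0, 0]], [[0, 0, 0], [0, 0, 0]], [[0, 0, 0], [0, 0, 0]], [[0, 0, 0], [0, 0, 0]], [[0, 0, 0], [0, 0, 0]], [[0, 0, 0], [0, 0, 0]]], claw=1)

```text
time: 12.23
tool_pos: [0.3936, 0.2, 0.0516]
tool_rot: [[0.234, 0.0, 0.972], [-0.972, 0.0, 0.234], [-0.0, -1.0, 0.0]]
force: [-0.3, 0.1, 0.2]
grip_width: 0.0416
```

apply_moves(motion=[[[0, 0, 0], [0, 0, 0]], [[0, 0, 0], [0, 0, 0]], [[0, 0, 0], [0, 0, 0]], [[0, 0, 0], [0, 0, 0]], [[0, 0, 0], [0, 0, 0]], [[0, 0, 0], [0, 0, 0]], [[0, 0, 0], [0, 0, 0]], [[0, 0, 0], [0, 0, 0]]])

```text
time: 12.9
tool_pos: [0.3936, 0.2, 0.0515]
tool_rot: [[0.234, 0.0, 0.972], [-0.972, 0.0, 0.234], [-0.0, -1.0, 0.0]]
force: [-0.5, 0.0, -0.4]
grip_width: 0.0099
```

```bash
python3 go.py 0.3937 0.1993 0.15 13.5
```

```text
t 12.9 pos [0.3936 0.2    0.0515] yaw 13.52 F [-0.5  0.  -0.4] w 0.0099 q [ 12.4  35.1 116.    0.   28.8  -1.2]
shift [ 0.0007 -0.0985 -0.    ] turn [-0.      0.0004 -0.    ]
```

Gripped at 9.9 mm (panel is 10). Lifting.

apply_moves(motion=[[[0, -0.008, 0], [0, 0, 0]], [[0, -0.02, 0], [0, 0, 0]], [[0, -0.04, 0], [0, 0, 0]], [[0, -0.065, 0], [0, 0, 0]], [[0, -0.09, 0], [0, 0, 0]], [[0, -0.105, 0], [0, 0, 0]], [[0, -0.11, 0], [0, 0, 0]], [[0, -0.11, 0], [0, 0, 0]]])

```text
time: 13.57
tool_pos: [0.3943, 0.2002, 0.163]
tool_rot: [[0.234, 0.004, 0.972], [-0.972, 0.001, 0.234], [0.0, -1.0, 0.004]]
force: [-0.6, -0.1, 0.1]
grip_width: 0.0098
```

```bash
python3 go.py 0.571 0.003 0.16 -7.6
```

```text
t 13.57 pos [0.3943 0.2002 0.163 ] yaw 13.53 F [-0.6 -0.1  0.1] w 0.0098 q [ 12.4  21.9 111.3  -0.   46.6  -1.2]
shift [0.233  0.0035 0.1257] turn [-0.0036  0.3688 -0.0006]
```

apply_moves(motion=[[[0.025, 0, 0.013], [0, 0.04, 0]], [[0.055, 0, 0.03], [0, 0.09, 0]], [[0.09, 0, 0.048], [0, 0.14, 0]], [[0.125, 0, 0.067], [0, 0.2, 0]], [[0.16, 0, 0.086], [0, 0.26, 0]], [[0.195, 0, 0.105], [0, 0.32, 0]], [[0.22, 0, 0.119], [0, 0.36, 0]], [[0.232, 0, 0.126], [0, 0.369, 0]]])

```text
time: 14.23
tool_pos: [0.5727, 0.0005, 0.1601]
tool_rot: [[-0.137, 0.001, 0.991], [-0.991, -0.001, -0.137], [0.001, -1.0, 0.001]]
force: [0.7, 0.5, 0.1]
grip_width: 0.0098
```

```bash
python3 go.py 0.5713 0.0033 0.13 -7.6;python3 - <<'E'
from h import *
d=save("d8.pkl"); crop(d["side"],250,120,140,140,5,"pics/s8.png"); crop(d["top"],263,175,140,110,5,"pics/t8.png")
E
```

```text
t 14.23 pos [5.727e-01 5.000e-04 1.601e-01] yaw -7.87 F [0.7 0.5 0.1] w 0.0098 q [-11.1  30.8  93.3  -0.   55.9  -3.2]
shift [-0.0026  0.0301 -0.0018] turn [-0.0007 -0.0046  0.0007]
```

View pics/s8.png

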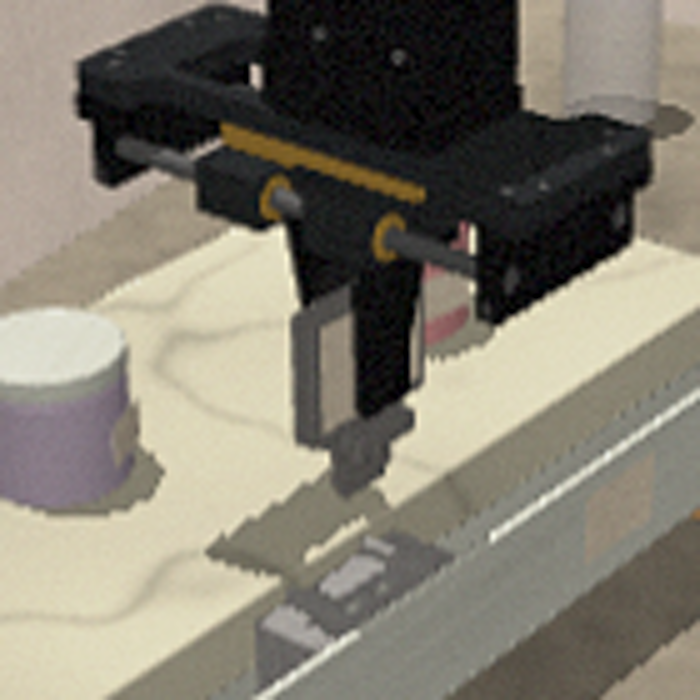

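View pics/t8.png

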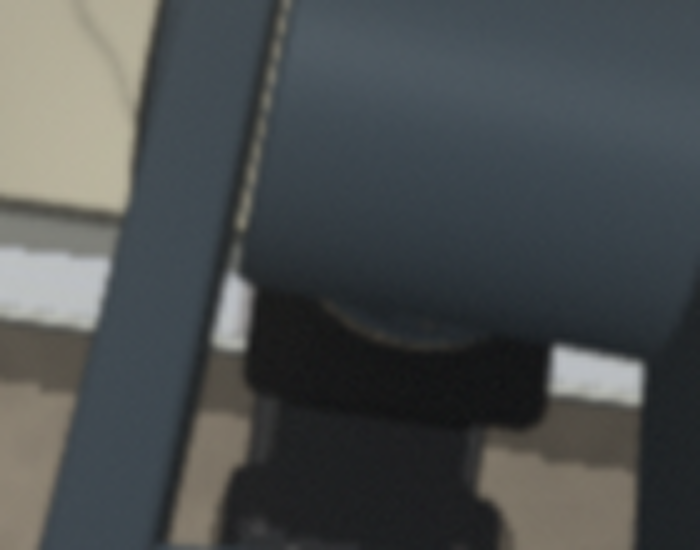

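The holder is held upright with its card facing the lip side and its foot above the slot. Correcting xy and lowering to just above it.

apply_moves(motion=[[[-0.0025, 0.008, -0.002], [0, -0.005, 0]], [[-0.0025, 0.016, -0.002], [0, -0.005, 0]], [[-0.0025, 0.024, -0.002], [0, -0.005, 0]], [[-0.0025, 0.03, -0.002], [0, -0.005, 0]], [[-0.0025, 0.033, -0.002], [0, -0.005, 0]], [[-0.0025, 0.034, -0.002], [0, -0.005, 0]], [[-0.0025, 0.034, -0.002], [0, -0.005, 0]], [[-0.0025, 0.034, -0.002], [0, -0.005, 0]]])

```text
time: 15.0
tool_pos: [0.5688, 0.0067, 0.1277]
tool_rot: [[-0.127, 0.0, 0.992], [-0.992, -0.0, -0.127], [0.0, -1.0, 0.0]]
force: [0.1, -0.6, -0.4]
grip_width: 0.0098
```

```bash
python3 go.py 0.5713 0.0033 0.097 -7.6;python3 - <<'E'
from h import *
d=save("d9.pkl"); s=d["side"];crop(s,280,180,80,70,10,"pics/s9.png")
st=get_state(); R=np.array(st["tool_rot"]); p=np.array(st["tool_pos"])
H=p+R@[.0007,.0165,0]; ex=R[:,2]; ey=-R[:,0]
P=[H+ex*a+ey*b-np.array([0,0,.02]) for a in(-.002,.002) for b in(-.011,.011)]
print("expected foot end px",proj(s,P).round(1).tolist())
E
```

```text
t 15.0 pos [0.5688 0.0067 0.1277] yaw -7.32 F [ 0.1 -0.6 -0.4] w 0.0098 q [-10.6  33.2  95.3   0.   51.5  -3.3]
shift [0.0031 0.0307 0.0029] turn [-0.0005  0.0049  0.    ]
expected foot end px [[327.6, 231.6], [319.9, 236.9], [325.9, 230.9], [318.2, 236.1]]
```

View pics/s9.png

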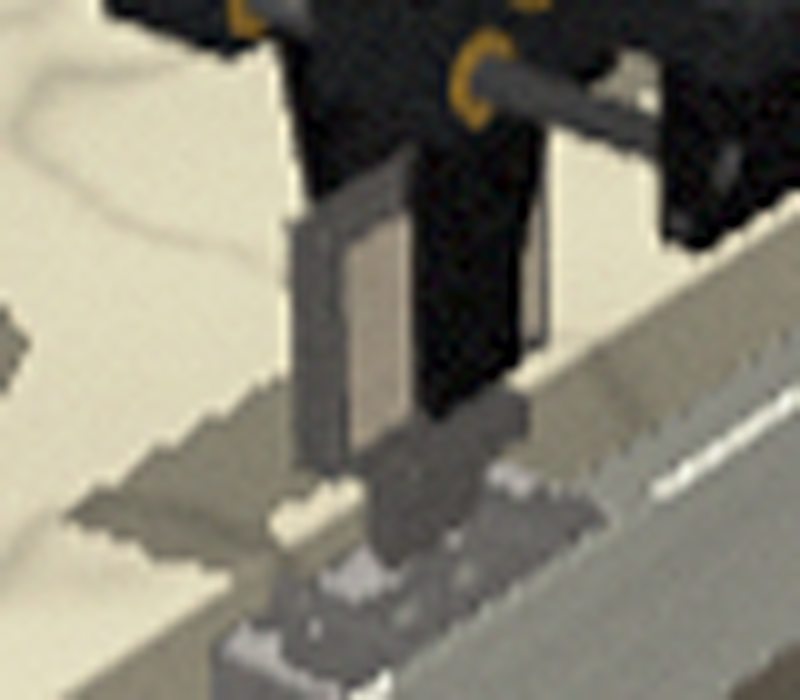

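apply_moves(motion=[[[0.003, 0, 0.003], [0, 0.005, 0]], [[0.003, 0, 0.003], [0, 0.005, 0]], [[0.003, 0, 0.003], [0, 0.005, 0]], [[0.003, 0.002, 0.003], [0, 0.005, 0]], [[0.003, 0.004, 0.003], [0, 0.005, 0]], [[0.003, 0.004, 0.003], [0, 0.005, 0]], [[0.003, 0.004, 0.003], [0, 0.005, 0]], [[0.003, 0.004, 0.003], [0, 0.005, 0]]])

```text
time: 15.77
tool_pos: [0.5712, 0.0033, 0.1235]
tool_rot: [[-0.133, -0.0, 0.991], [-0.991, 0.0, -0.133], [-0.0, -1.0, -0.0]]
force: [-0.3, -0.1, 0.0]
grip_width: 0.0101
```

```bash
python3 go.py 0.5713 0.0033 0.097 -7.6;python3 - <<'E'
from h import *
d=save("d10.pkl"); s=d["side"];crop(s,290,200,60,50,13,"pics/s10.png")
st=get_state(); R=np.array(st["tool_rot"]); p=np.array(st["tool_pos"])
H=p+R@[.0007,.0165,0]; ex=R[:,2]; ey=-R[:,0]
P=[H+ex*a+ey*b-np.array([0,0,.02]) for a in(-.002,.002) for b in(-.011,.011)]
print("expected foot end px",proj(s,P).round(1).tolist())
E
```

```text
t 15.77 pos [0.5712 0.0033 0.1235] yaw -7.62 F [-0.3 -0.1  0. ] w 0.0101 q [-10.9  33.7  95.1   0.   51.2  -3.3]
shift [-0.      0.0265  0.0001] turn [ 0.0002 -0.0003 -0.    ]
expected foot end px [[327.6, 232.5], [319.9, 237.8], [325.9, 231.8], [318.2, 237.0]]
```

View pics/s10.png

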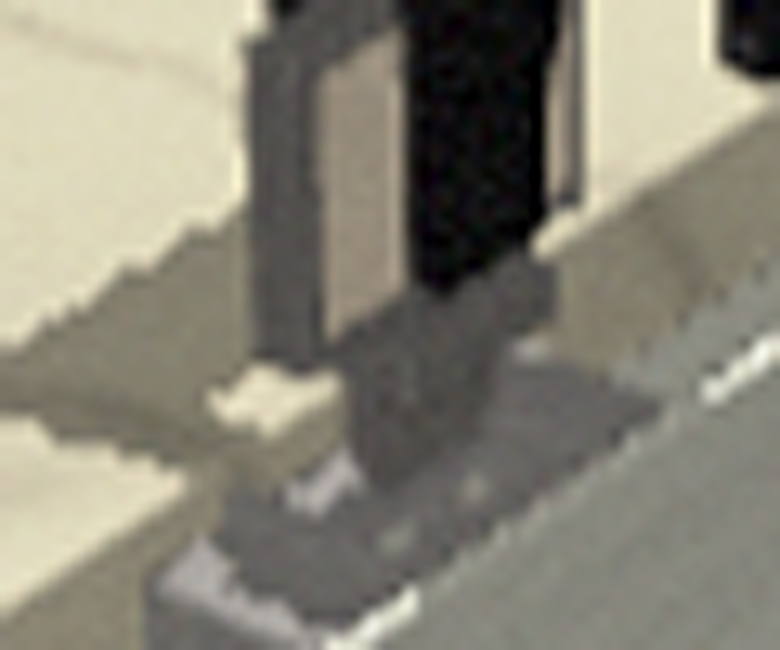

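The foot end at about (319.6, 237.7) matches the predicted (319.9, 237.8). Lowering into the slot.

apply_moves(motion=[[[0, 0.003, 0], [0, 0, 0]], [[0, 0.006, 0], [0, 0, 0]], [[0, 0.009, 0], [0, 0, 0]], [[0, 0.012, 0], [0, 0, 0]], [[0, 0.015, 0], [0, 0, 0]], [[0, 0.017, 0], [0, 0, 0]], [[0, 0.018, 0], [0, 0, 0]], [[0, 0.018, 0], [0, 0, 0]]])

```text
time: 16.53
tool_pos: [0.5711, 0.0033, 0.1052]
tool_rot: [[-0.133, -0.001, 0.991], [-0.991, 0.0, -0.133], [-0.0, -1.0, -0.001]]
force: [-0.0, -0.0, 0.3]
grip_width: 0.0099
```

```bash
python3 go.py 0.5713 0.0033 0.0965 -7.6;python3 - <<'E'
from h import *
d=save("d11.pkl"); s=d["side"];crop(s,280,180,80,70,10,"pics/s11.png")
E
```

```text
t 16.53 pos [0.5711 0.0033 0.1052] yaw -7.62 F [-0.  -0.   0.3] w 0.0099 q [-10.9  35.3  95.7  -0.   49.   -3.3]
shift [-0.0001  0.0087  0.0002] turn [ 0.0007 -0.0003 -0.    ]
```

View pics/s11.png

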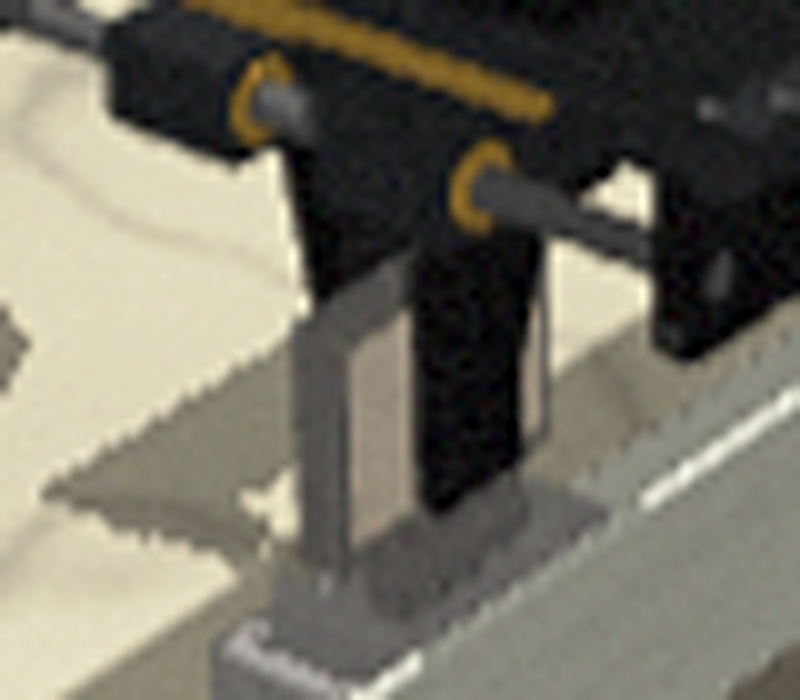

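The foot is in the slot with no side force. Pressing down in small steps.

apply_moves(motion=[[[0, 0.002, 0], [0, 0, 0]], [[0, 0.004, 0], [0, 0, 0]], [[0, 0.005, 0], [0, 0, 0]], [[0, 0.006, 0], [0, 0, 0]], [[0, 0.007, 0], [0, 0, 0]], [[0, 0.008, 0], [0, 0, 0]], [[0, 0.008, 0], [0, 0, 0]], [[0, 0.008, 0], [0, 0, 0]]])

```text
time: 17.3
tool_pos: [0.5716, 0.0032, 0.098]
tool_rot: [[-0.133, 0.001, 0.991], [-0.991, -0.0, -0.133], [0.0, -1.0, 0.001]]
force: [-1.3, -0.3, 5.4]
grip_width: 0.01
```

```bash
python3 go.py 0.5713 0.0033 0.0965 -7.6
```

```text
t 17.3 pos [0.5716 0.0032 0.098 ] yaw -7.62 F [-1.3 -0.3  5.4] w 0.01 q [-10.9  36.   96.    0.   48.   -3.3]
shift [-0.0001  0.0015 -0.0003] turn [-0.001  -0.0003  0.    ]
```

apply_moves(motion=[[[0, 0.0005, 0], [0, 0, 0]], [[0, 0.001, 0], [0, 0, 0]], [[0, 0.0015, 0], [0, 0, 0]], [[0, 0.002, 0], [0, 0, 0]], [[0, 0.002, 0], [0, 0, 0]], [[0, 0.002, 0], [0, 0, 0]], [[0, 0.002, 0], [0, 0, 0]], [[0, 0.002, 0], [0, 0, 0]]])

```text
time: 17.97
tool_pos: [0.5716, 0.0032, 0.0965]
tool_rot: [[-0.133, 0.001, 0.991], [-0.991, -0.0, -0.133], [0.0, -1.0, 0.001]]
force: [-1.3, 0.0, 8.6]
grip_width: 0.0094
```

```bash
python3 go.py 0.5713 0.0033 0.0965 -7.6
```

```text
t 17.97 pos [0.5716 0.0032 0.0965] yaw -7.62 F [-1.3  0.   8.6] w 0.0094 q [-10.9  36.1  96.   -0.   47.8  -3.3]
shift [-0.0001 -0.     -0.0003] turn [-0.0011 -0.0003  0.0001]
```

apply_moves(motion=[[[0, 0.0005, 0], [0, 0, 0]], [[0, 0.001, 0], [0, 0, 0]], [[0, 0.001, 0], [0, 0, 0]], [[0, 0.001, 0], [0, 0, 0]], [[0, 0.001, 0], [0, 0, 0]], [[0, 0.001, 0], [0, 0, 0]], [[0, 0.001, 0], [0, 0, 0]], [[0, 0.001, 0], [0, 0, 0]]])

```text
time: 18.63
tool_pos: [0.5716, 0.0032, 0.0965]
tool_rot: [[-0.132, 0.001, 0.991], [-0.991, -0.0, -0.132], [0.0, -1.0, 0.001]]
force: [-2.8, 0.2, 15.0]
grip_width: 0.0096
```

```bash
python3 go.py 0.5713 0.0033 0.0965 -7.6; python3 - <<'E'
from h import *
d=save("d12.pkl"); s=d["side"];crop(s,280,180,80,70,10,"pics/s12.png"); crop(s,0,0,640,480,1,"pics/s12f.png")
E
```

```text
t 18.63 pos [0.5716 0.0032 0.0965] yaw -7.61 F [-2.8  0.2 15. ] w 0.0096 q [-10.9  36.1  96.   -0.   47.8  -3.3]
shift [-0.0001 -0.     -0.0003] turn [-0.0014 -0.0002  0.0002]
```

View pics/s12.png

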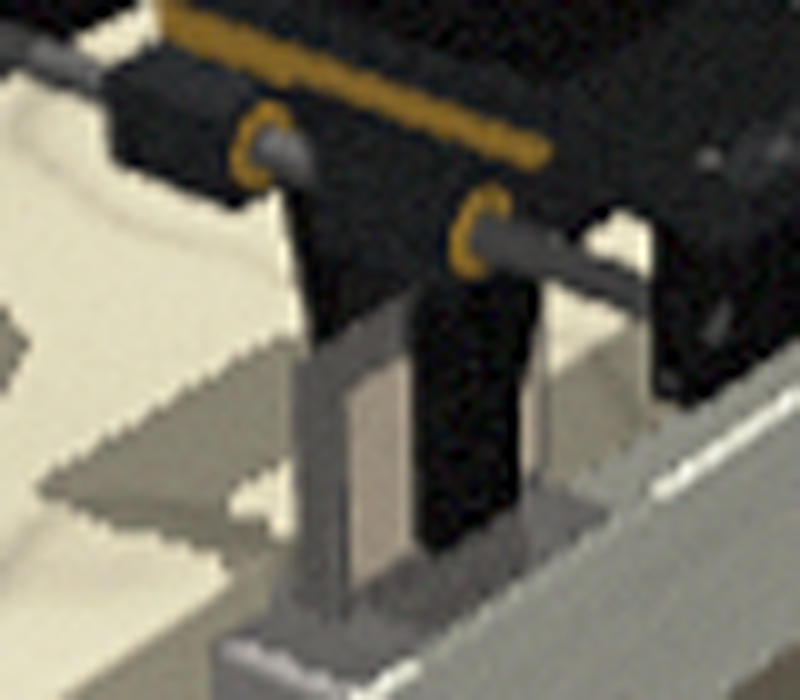

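Force rose from 8.6 to 15 N with no further motion at TCP z = 0.0965, the expected home height. So the flange is on the fitting. One small extra press for margin, then a slip check.

apply_moves(motion=[[[0, 0.0005, 0], [0, 0, 0]], [[0, 0.0005, 0], [0, 0, 0]], [[0, 0.0005, 0], [0, 0, 0]], [[0, 0.0005, 0], [0, 0, 0]], [[0, 0.0005, 0], [0, 0, 0]], [[0, 0.0005, 0], [0, 0, 0]], [[0, 0.0005, 0], [0, 0, 0]], [[0, 0.0005, 0], [0, 0, 0]]])

```text
time: 19.4
tool_pos: [0.5716, 0.0032, 0.0964]
tool_rot: [[-0.132, 0.002, 0.991], [-0.991, -0.0, -0.132], [0.0, -1.0, 0.002]]
force: [-3.8, 0.2, 17.9]
grip_width: 0.0099
```

```bash
python3 go.py 0.5713 0.0033 0.0965 -7.6; python3 - <<'E'
from h import *
d=save("d13.pkl"); s=d["side"];crop(s,280,180,80,70,10,"pics/s13.png"); cv2.imwrite("pics/s13f.png",s["pixels"])
# expected panel top +y end corners if home
y=np.radians(-7.6);ex=np.array([np.cos(y),np.sin(y),0]);ey=np.array([-np.sin(y),np.cos(y),0])
O=np.array([.5713,.0026,.08])
for dz in (0,.002): print(dz,proj(s,[O+ex*a+ey*.03+[0,0,h+dz] for a in(-.005,.005) for h in(.059,.009)]).round(1).tolist())
E
```

```text
t 19.4 pos [0.5716 0.0032 0.0964] yaw -7.61 F [-3.8  0.2 17.9] w 0.0099 q [-10.9  36.1  96.   -0.   47.8  -3.3]
shift [-0.0001 -0.0001 -0.0003] turn [-0.0015 -0.0001  0.0002]
0 [[313.5, 217.9], [314.2, 242.0], [309.1, 216.1], [309.9, 240.1]]
0.002 [[313.4, 216.9], [314.2, 241.1], [309.0, 215.1], [309.9, 239.2]]
```

View pics/s13f.png

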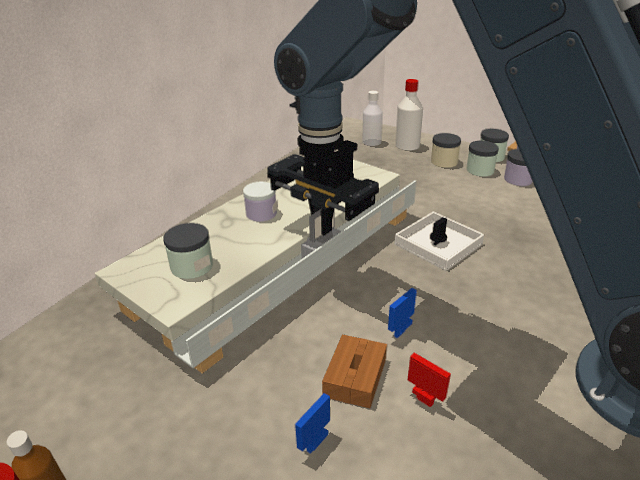

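View pics/s13.png

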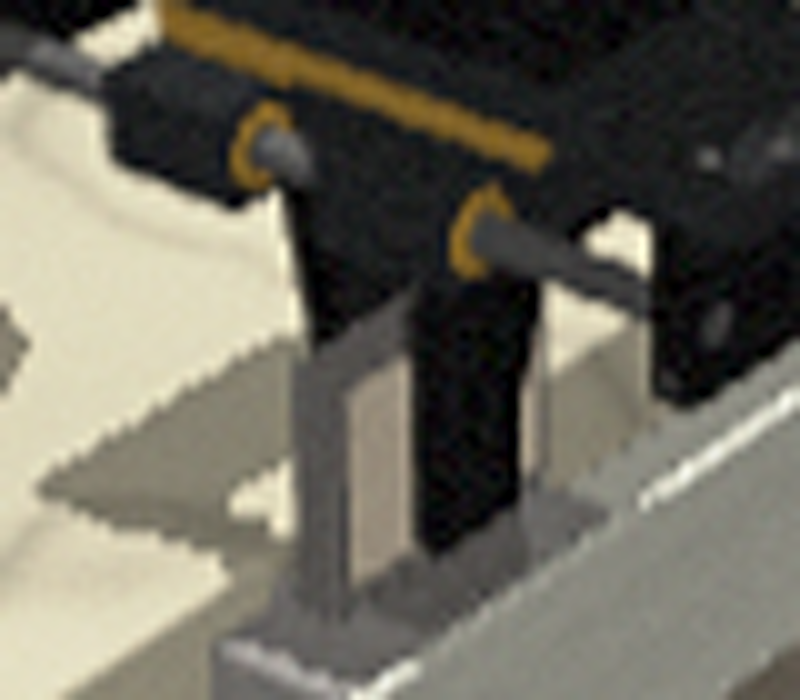

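All checks agree: the panel corners are within about 1 px of the home prediction, the TCP z is 0.0964 (predicted 0.0965), the press is 17.9 N, the plug is in the tray and the jars haven't moved. Handing in.

```bash
python3 -c "
from bench import close_job,get_state
print(close_job()); s=get_state(); print(s['time'],s['force'],s['tool_pos'],s['grip_width'])"
```

```text
the job is handed in; nothing more can be done
None
the job is handed in; nothing more can be done
```

I turned the plug about 67° counter-clockwise, lifted it straight out and left it standing in the middle of the white tray. The grey holder is pressed into the slot with its card facing the lip, and I handed the job in at about 19.5 s with the gripper still holding it down.

**Last checks before handing in:**
- **Height:** the tool was at z = 0.0964 m, against 0.0965 m predicted for fully home.
- **Press force:** it rose from 8.6 to 17.9 N with only 0.1 mm more travel, so the flange is against a hard stop. After about 7 N for the spring, that leaves about 11 N on the fitting.
- **Grip:** the opening read 9.9 mm on the 10 mm panel, so the fingers are still on it.
- **Position:** the tool is within about 0.3 mm of its target over the slot. The panel corners I picked out in the side picture are about 1 px from prediction. One lower corner read about 1.5 px (roughly 3 mm) off, so the picture alone does not prove the last 2 mm. For that I relied on the force and the tool height.
- **Plug and jars:** in the last side picture the plug stands in the tray and the two jars in view look unmoved. The third is hidden behind the arm there; the arm came no nearer to it than planned.

No check failed, but `close_job()` gave no verdict and the state could not be read after handing in.

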